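Clear the reject links into the tilt-out bin

TASK

Pull the hinged front of the blue reject bin fully down, put every aluminium link plate into the bin - those hanging on the hooks as well as those lying on the bench - and push the bin fully shut again. Leave the steel ring hanging on its hook, and do not knock over the oil bottle or the mug.

Things in the scene. Friction and masses are not known exactly. Their poses are not given: they have to be found in the camera images.
- bin (a joint): tilt (rad) of the bottom-hinged bin front: 0 = shut (upright), 0.75 = fully open (leaning towards the robot, on its stop). Hinge friction: empty, it stays where it is left; loaded with links it may sink open again from about half open, and takes up to about 10 N at the bar to shut.
- bin_hinge (a point): middle of the hinge line, 40 mm above the bench; turns with the front. Own z runs up the front's inner face, x into the bin (away from the robot), y along the hinge. Front panel 296 wide, 200 high, 10 mm thick (on -x). Bin on it: inside y -0.128 to 0.128, floor 150 deep, 6 mm thick, sides 120 high, back lip 70 mm high. Open, panel and floor make a V trough.
- cabinet: fixed blue housing of the bin, 304 wide (y), 200 mm deep (x). Origin on the bench below the hinge line's middle, x away from the robot. Flat roof, top 250 mm up, front edge 5 mm behind the hinge line; the shut bin is under it and cannot be loaded.
- bin_bar (a point): centre of the grab bar of the bin front: round steel bar 12 mm thick, 160 long along the hinge, brackets at +-75 mm; 235 mm up the panel from the hinge (35 mm clear above its top edge) and 25 mm in front of its inner face. Shut, its axis is 275 mm above the bench. Axes as bin_hinge.
- stand: fixed steel stand, origin on the bench under its rail. Base 12 mm thick (x -80 to 40, y +-200 mm); posts at y +-190; rail 16 mm thick along y at x = 0, axis 210 mm up. Four hooks of 10 mm round bar at y = -135, -45, 45, 135 mm run level 75 mm to -x (towards the robot) at 210 mm height, tips turned up 12 mm. Things hang about 40 mm out from the rail.
- ring: plain steel ring 90 mm across, 66 mm hole, 20 mm thick, 0.4 kg, hanging from one of the four hooks; it stays there. Origin at its centre (about 182 mm above the bench as it hangs); own x is the ring's axis.
- link0: flat bare-aluminium plate, 130 long (own z) x 60 wide (y) x 18 thick (x) mm, 0.2-0.42 kg, origin at its centre. A 40 mm wide square window spans z = -15 to +25 mm, with 10 mm side rails; the +z end (two small dark marks) is a solid 40 mm bar, the other end solid 50 mm. Starts hanging on a stand hook by its window's upper edge, +z up, thickness along the stand's x; may be absent.
- link1: flat bare-aluminium plate, 130 long (own z) x 60 wide (y) x 18 thick (x) mm, 0.2-0.42 kg, origin at its centre. A 40 mm wide square window spans z = -15 to +25 mm, with 10 mm side rails; the +z end (two small dark marks) is a solid 40 mm bar, the other end solid 50 mm. Starts hanging on a stand hook by its window's upper edge, +z up, thickness along the stand's x; may be absent.
- link2: flat bare-aluminium plate, 130 long (own z) x 60 wide (y) x 18 thick (x) mm, 0.2-0.42 kg, origin at its centre. A 40 mm wide square window spans z = -15 to +25 mm, with 10 mm side rails; the +z end (two small dark marks) is a solid 40 mm bar, the other end solid 50 mm. Starts hanging on a stand hook by its window's upper edge, +z up, thickness along the stand's x; may be absent.
- link3: flat bare-aluminium plate, 130 long (own z) x 60 wide (y) x 18 thick (x) mm, 0.2-0.42 kg, origin at its centre. A 40 mm wide square window spans z = -15 to +25 mm, with 10 mm side rails; the +z end (two small dark marks) is a solid 40 mm bar, the other end solid 50 mm. Starts lying flat on the bench in front of the stand; may be absent.
- link4: flat bare-aluminium plate, 130 long (own z) x 60 wide (y) x 18 thick (x) mm, 0.2-0.42 kg, origin at its centre. A 40 mm wide square window spans z = -15 to +25 mm, with 10 mm side rails; the +z end (two small dark marks) is a solid 40 mm bar, the other end solid 50 mm. Starts lying flat on the bench in front of the stand; may be absent.
- oil: bystander: white oil bottle, 60 mm across, 170 mm tall, behind the work area; origin at the centre of its underside, own z up
- mug: bystander: white mug, 80 mm across, 90 mm tall, on the right of the bench; origin at the centre of its underside, own z up
Not all that is in view belongs to the job. Leave any pink look-alike of the link3 alone.

How it is judged:
By the outcome, as a careful person would: the job done as asked, in the order asked, and still so for the second after the job is handed in, with the robot touching nothing.
Of link0, link1, link2, link3, link4 only 3 to 5 are there at a start; the rules pass over those that are not, and their reading is None.
At some moment in a run one of link3, link4 may be knocked a few centimetres aside while the robot is not near it.
Once in a run the grip may slacken for a moment while it holds something.
It also fails if it takes over 210 s, if anything falls off the work surface, if the arm or the gripper's body presses on something with over 40 N, if the wrist force passes 120 N, or if a joint passes its speed limit or range.

ROBOT

A 6-joint arm with a two-finger parallel gripper is mounted at the origin on the work surface. World frame = base frame: x ahead of the robot, y to its left, z up, the work surface at z = 0. Lengths are in m, angles in degrees, forces in N, time in s.
With the tool pointing down it reaches from about 0.4 to 0.825 m from the base axis. Payload 7 kg.
Tool frame: the origin (TCP) lies on the centre line of the jaws, within the pads' length; the fingertips stand 22 mm ahead of it and the grasp point (between the pads) lies 3 mm ahead of it (ctrl.finger_overhang is the distance from the TCP to the fingertips, in m); z points along the fingers, y is the line along which they close (so a half turn about z gives the same grasp; the last joint's range is limited). The gripper opens to 88 mm and grips with 3 to 60 N. Pads are 19 mm wide; open, the fingers measure 130 mm over their backs; the gripper's body (78 mm by 193 mm) begins 47 mm behind the grasp point.
Start: joints at [83.085, 20.546, 0.682, 0, -70.136, -16.507], TCP at [0.268, 0.619, 0.249] pointing down, gripper open.
Joint ranges: [-176.03, 176.03], [-82.01, 121.73], [-58.28, 71.71], [-173.87, 95.51], [-174.79, -0.11], [-173.66, 173.66]. Speed limits (degrees/s): [136.94, 136.94, 172.46, 180, 180, 180].

INTERFACE

Orientations are given as [roll, pitch, yaw] about the fixed x, y, z axes, in that order (R = Rz(yaw) Ry(pitch) Rx(roll)).
In Python, from plant import ctrl gives the robot as it stands. The module is installed in compiled form; this text tells all that it offers.
- The arm moves only by the shell command python3 -m creep 'ROWS'. ROWS is JSON, a list of rows, each an object with "grip": the closure, from 0 (fully open) to 1 (shut); "delta_pos": the shift along the tool's x, y, z scaled (see below), a list of three; "rotation": the turn, a rotation vector about the tool's x, y, z scaled (see below), a list of three. A call has 1 to 5 rows; each row is the pose to reach, as a shift and turn from the pose commanded when the call began, along the tool's axes at that moment; what a row does not reach only later rows make up. The controller multiplies each number of a shift by 10 cm and each number of a turn by pi/2 rad. A row lasts 1/10 s, in which the tool goes at most 50 mm and 8.59 degrees, less where a joint would pass 70% of its speed; a pose out of reach is approached as far as the arm can. A call with a number of a shift or a turn outside -1 to 1 is refused whole. A call with a gripper value outside its range is refused whole. The fingers move at their own pace and stop on an object; the grip force is fixed at half the most. Time passes only in rows, so rows that repeat a pose let the fingers close. It gives the time, the measured TCP pose, the force, the opening and the grip force at its end, in the units of the state.
- ctrl.get_obs(): the state, without advancing time (a new reading comes with each control period).
- ctrl.snapshot(name): name is "side" or "top"; returns a dict with "color" (384x512x3 uint8, red, green, blue), "intrinsics" (3x3 intrinsics, pixels), "R" (3x3) and "t" (3): a world point X has camera coordinates R X + t. Camera axes: x right, y down, z forward; pixel columns grow to the right and rows downward; lengths in m; the calibration is good to about 2 mm. A picture is of the moment at which its call begins. There is no depth.
- ctrl.close_job(): hands the job in; it is judged then, once.
The state is a dict: "clock": time; "joint_pos": joint angles; "qvel": joint speeds; "tau": joint torques, N m; "tool_pos": TCP position; "orientation": TCP orientation; "force": force on the tool from outside, world axes, zero at the start; "moment": the same for the moment, N m; "opening": finger opening in m; "gripper_force": force on a finger pad.
Only numpy, scipy, OpenCV 4.12 (cv2) and the standard library are available. Lean on these libraries where they do the work, as an engineer would, in place of code of your own. Each camera call takes 0.05 s, during which the arm holds its last target. There are 200 camera calls.

## Working session

There is one attempt and no reset: what is moved stays moved. The work goes in short steps, Python scripts to look and compute and a shell command to move; the robot and the scene stay as the last step left them, time stands still between calls to the robot, and variables do not carry over. Pictures are saved under pics/ and viewed, at most 14 in all, crops included, and the job is handed in when it is done.

```bash
mkdir -p pics; python3 - <<'E'
from plant import ctrl
import cv2
for n in("side","top"):
    s=ctrl.snapshot(n); cv2.imwrite(f"pics/{n}0.png",s["color"][:,:,::-1])
    print(n,s["intrinsics"],s["R"],s["t"])
print(ctrl.get_obs(),ctrl.finger_overhang)
E
```

```text
side [[386.01445269   0.         259.15984372]
 [  0.         386.01445269 188.5928614 ]
 [  0.           0.           1.        ]] [[ 0.72938217 -0.68393309  0.01540032]
 [-0.35277354 -0.39531321 -0.84810277]
 [ 0.5861335   0.61315821 -0.5296079 ]] [-0.43737662  0.39706506  0.9008969 ]
top [[430.60397712   0.         253.86765032]
 [  0.         430.60397712 184.69291584]
 [  0.           0.           1.        ]] [[ 0.02763681 -0.99958538  0.00807919]
 [-0.98649152 -0.0285785  -0.16130021]
 [ 0.16146422 -0.00351223 -0.98687232]] [9.62502469e-04 6.27119997e-01 1.50205784e+00]
{'clock': 0.1, 'joint_pos': array([ 8.30862171e+01,  2.05875669e+01,  6.37613747e-01, -1.78870057e-02,
       -7.01356048e+01, -1.65051217e+01]), 'qvel': array([-0.09963656, -0.1195182 ,  0.15657258,  0.13480207, -0.00240724,
        0.01417675]), 'tau': array([-1.47123268e-03, -5.84162378e+01,  2.93751365e+01,  7.01546699e+00,
        1.02157283e-02, -4.41871282e-05]), 'tool_pos': array([0.2681573 , 0.61899494, 0.24770251]), 'orientation': array([ 1.79913190e+02, -8.18651444e-03, -2.34249889e+01]), 'force': array([-0.23627608, -0.23310127,  0.27125017]), 'moment': array([ 0.0332472 , -0.02500452, -0.00299619]), 'gripper_force': 0.0, 'opening': 0.0877287152693042} 0.022
```

View pics/side0.png

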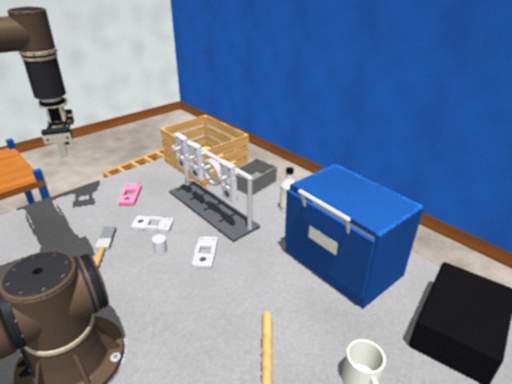

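View pics/top0.png

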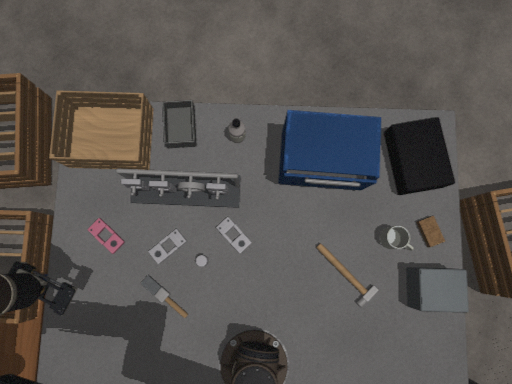

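Top view: bin at (330,150) with its bar at (332,183), stand rail from (120,174) to (237,176). Things that could be taken for links: grey plates on the bench at top (167,246) and (234,235), the pink look-alike at (106,236) (leave alone), hanging items at top (131,183), (161,183), (190,185), (217,186), with the ring among them. There is also a small white cylinder at (201,261). I'll check these in one close crop.

```bash
cat > h.py <<'E'
import numpy as np, cv2
from plant import ctrl
from scipy.spatial.transform import Rotation as Rn
def snap(n): return ctrl.snapshot(n)
def proj(s,X):
    X=np.atleast_2d(X); c=X@s["R"].T+s["t"]; p=c@s["intrinsics"].T; return p[:,:2]/p[:,2:]
def ray(s,px):
    d=s["R"].T@np.linalg.inv(s["intrinsics"])@np.array([px[0],px[1],1.]); return -s["R"].T@s["t"],d/np.linalg.norm(d)
def plane(s,px,z):
    o,d=ray(s,px); return o+d*(z-o[2])/d[2]
def tri(s1,p1,s2,p2):
    A=[];b=[]
    for s,p in((s1,p1),(s2,p2)):
        o,d=ray(s,p); M=np.eye(3)-np.outer(d,d); A.append(M); b.append(M@o)
    return np.linalg.lstsq(np.vstack(A),np.hstack(b),rcond=None)[0]
def crop(s,x0,y0,x1,y1,k): return cv2.resize(s["color"][y0:y1,x0:x1,::-1],None,fx=k,fy=k,interpolation=cv2.INTER_CUBIC)
def Rt(o=None):
    o=o or ctrl.get_obs(); return Rn.from_euler("xyz",o["orientation"],degrees=True)
def goto(p,rpy=None):
    """delta in move units (10cm, pi/2) from measured pose to target"""
    o=ctrl.get_obs(); R=Rt(o)
    d=R.inv().apply(np.array(p)-o["tool_pos"])/0.1
    r=np.zeros(3) if rpy is None else (R.inv()*Rn.from_euler("xyz",rpy,degrees=True)).as_rotvec()/(np.pi/2)
    print("dpos",d.round(3),"rot",r.round(3)); return d,r
E
python3 - <<'E'
from h import *
a=snap("side");b=snap("top")
A=crop(a,120,120,270,275,4);B=crop(b,80,155,270,275,4)
cv2.imwrite("pics/cs.png",A);cv2.imwrite("pics/ct.png",B)
# bench links: bright low-sat blobs at z=.018
hsv=cv2.cvtColor(b["color"],cv2.COLOR_RGB2HSV)
m=((hsv[...,2]>130)&(hsv[...,1]<50)).astype(np.uint8)
n,l,st,c=cv2.connectedComponentsWithStats(m)
for i in range(1,n):
    if st[i,4]>60:
        r=cv2.minAreaRect(np.argwhere(l==i)[:,::-1].astype(np.float32))
        q=[plane(b,p,.018).round(3).tolist()[:2] for p in cv2.boxPoints(r)]
        print(c[i].round(1),st[i,4],plane(b,r[0],.018).round(3),q)
# bar
hb=((b["color"].min(2)>120)).astype(np.uint8)
E
```

```text
[180.6 173. ] 144 [0.668 0.296 0.018] [[0.669, 0.507], [0.675, 0.507], [0.667, 0.086], [0.661, 0.086]]
[130.1 181.1] 88 [0.633 0.475 0.018] [[0.639, 0.508], [0.641, 0.442], [0.626, 0.441], [0.624, 0.507]]
[333.  181.3] 63 [ 0.653 -0.271  0.018] [[0.656, -0.173], [0.661, -0.174], [0.651, -0.369], [0.645, -0.369]]
[157.8 183. ] 86 [0.628 0.373 0.018] [[0.635, 0.405], [0.637, 0.342], [0.622, 0.342], [0.62, 0.404]]
[215.8 185.7] 84 [0.624 0.16  0.018] [[0.617, 0.191], [0.634, 0.191], [0.632, 0.128], [0.615, 0.128]]
[233.5 234.7] 381 [0.446 0.087 0.018] [[0.468, 0.153], [0.51, 0.113], [0.424, 0.021], [0.382, 0.061]]
[392.7 235.5] 133 [ 0.46  -0.5    0.018] [[0.434, -0.455], [0.508, -0.488], [0.486, -0.545], [0.412, -0.513]]
[167. 246.] 376 [0.4   0.326 0.018] [[0.38, 0.393], [0.464, 0.297], [0.42, 0.258], [0.337, 0.354]]
[201.  260.5] 91 [0.354 0.2   0.018] [[0.371, 0.219], [0.372, 0.183], [0.337, 0.181], [0.336, 0.217]]
[369.6 294.1] 120 [ 0.245 -0.396  0.018] [[0.225, -0.359], [0.281, -0.417], [0.266, -0.432], [0.21, -0.375]]
[162. 295.] 86 [0.228 0.333 0.018] [[0.224, 0.356], [0.251, 0.336], [0.233, 0.31], [0.205, 0.33]]
```

View pics/cs.png

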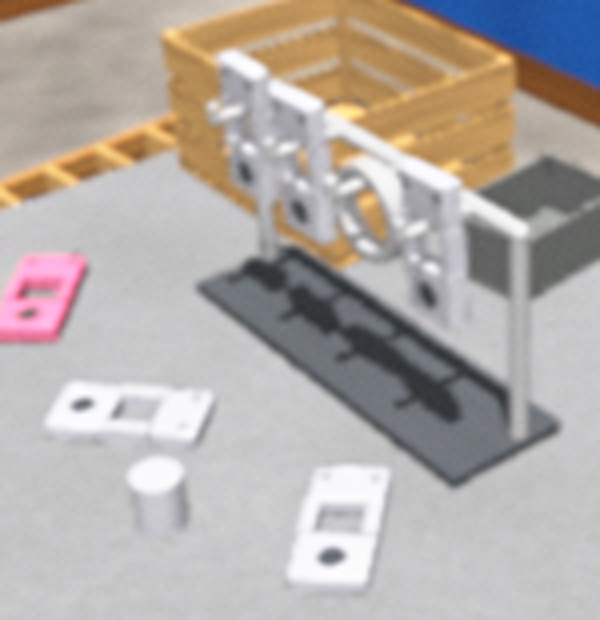

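View pics/ct.png

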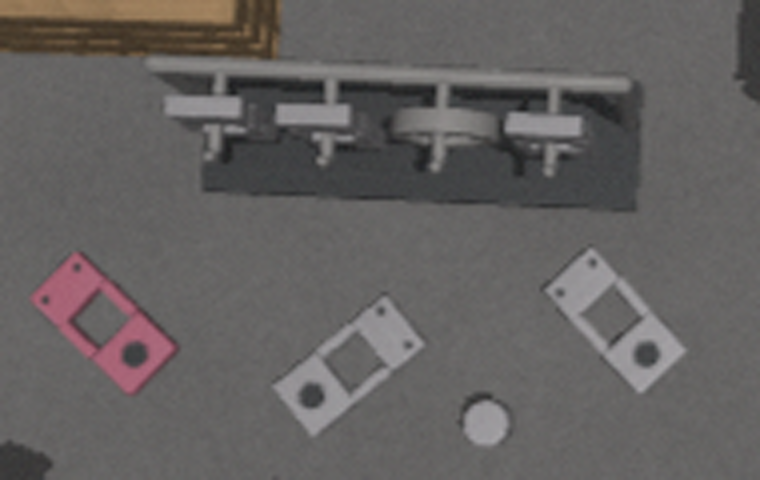

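The crop shows two grey links flat on the bench at top (167,246) and (234,235), three links hanging on hooks 1, 2 and 4 at top (131,181), (160,183) and (216,186), and the ring on hook 3 at (190,185). The pink plate is the decoy and the white cylinder isn't part of the job, so all 5 links are present.

```bash
python3 - <<'E'
from h import *
a=snap("side");b=snap("top")
g=b["color"]; hsv=cv2.cvtColor(g,cv2.COLOR_RGB2HSV)
def comp(m,x0,y0,x1,y1,s,z,name):
    k=np.zeros(m.shape,np.uint8);k[y0:y1,x0:x1]=m[y0:y1,x0:x1]
    n,l,st,c=cv2.connectedComponentsWithStats(k); i=1+st[1:,4].argmax()
    P=np.argwhere(l==i)[:,::-1].astype(np.float32); r=cv2.minAreaRect(P)
    q=np.array([plane(s,p,z) for p in cv2.boxPoints(r)])
    e=q[np.argsort(q[:,1])]; e1=e[:2].mean(0);e2=e[2:].mean(0)
    L=e2-e1
    print(name,st[i,4],plane(s,r[0],z).round(4),"ends",e1[:2].round(4),e2[:2].round(4),"len",np.linalg.norm(L).round(3),"ang from y",np.degrees(np.arctan2(-L[0],L[1])).round(2),"sides",np.linalg.norm(q[0]-q[1]).round(3),np.linalg.norm(q[1]-q[2]).round(3))
br=(g.min(2)>105)
comp(br,295,174,370,192,b,.279,"bar")
comp((g.min(2)>120),112,165,245,180,b,.216,"rail")
hi=(hsv[...,2]>150)
for x,n in((131,"A"),(160,"B"),(216,"D")): comp(hi,x-16,177,x+16,188,b,.255,n)
blue=(hsv[...,0]>100)&(hsv[...,0]<130)&(hsv[...,1]>120)
comp(blue&(hsv[...,2]>np.percentile(hsv[...,2][blue],50)),270,100,390,195,b,.25,"roof")
# bar in side image
gs=a["color"]; 
k=np.zeros(gs.shape[:2],np.uint8);k[182:228,292:356]=(gs[182:228,292:356].min(2)>150)
n,l,st,c=cv2.connectedComponentsWithStats(k);print(st[1:],c[1:])
E
```

```text
bar 153 [ 0.6102 -0.2222  0.279 ] ends [ 0.606 -0.304] [ 0.6145 -0.1404] len 0.164 ang from y -2.98 sides 0.009 0.164
rail 304 [0.622  0.2698 0.216 ] ends [0.619  0.0778] [0.6251 0.4619] len 0.384 ang from y -0.92 sides 0.026 0.385
A 11 [0.5913 0.3876 0.255 ] ends [0.5915 0.3813] [0.5911 0.3938] len 0.012 ang from y 1.66 sides 0.012 0.006
B 3 [0.5875 0.2999 0.255 ] ends [0.586  0.2983] [0.5891 0.3016] len 0.005 ang from y -42.85 sides 0.004 0.005
D 29 [0.5861 0.1313 0.255 ] ends [0.5866 0.1126] [0.5855 0.15  ] len 0.037 ang from y 1.66 sides 0.037 0.006
roof 2505 [ 0.7369 -0.2281  0.25  ] ends [ 0.7305 -0.3806] [ 0.7455 -0.0757] len 0.305 ang from y -2.83 sides 0.196 0.309
[[292 182   3   2   4]
 [299 188  53  33 275]
 [305 200   1   1   1]
 [349 224   1   1   1]
 [311 227   1   1   1]] [[292.75       182.25      ]
 [325.65818182 204.09090909]
 [305.         200.        ]
 [349.         224.        ]
 [311.         227.        ]]
```

```bash
R1='x'; 
python3 -m creep '[{"grip":0,"delta_pos":[0,0,-0.5],"rotation":[0,0,0.09]},{"grip":0,"delta_pos":[0,0,-1],"rotation":[0,0,0.18]},{"grip":0,"delta_pos":[0,0,-1],"rotation":[0,0,0.27]},{"grip":0,"delta_pos":[0,0,-1],"rotation":[0,0,0.36]},{"grip":0,"delta_pos":[0,0,-1],"rotation":[0,0,0.4]}]'
python3 -m creep '[{"grip":0,"delta_pos":[0,0,-0.2],"rotation":[0,0,0.09]},{"grip":0,"delta_pos":[0,0,-0.5],"rotation":[0,0,0.18]},{"grip":0,"delta_pos":[0,0,-0.5],"rotation":[0,0,0.27]},{"grip":0,"delta_pos":[0,0,-0.5],"rotation":[0,0,0.373]},{"grip":0,"delta_pos":[0,0,-0.5],"rotation":[0,0,0.373]}]'
python3 - <<'E'
from h import *
o=ctrl.get_obs();print(o["tool_pos"],o["orientation"],o["clock"])
goto([.610,-.222,.40],[180,0,-93])
E
```

```text
clock: 0.8
tool_pos: [0.2682, 0.6193, 0.3489]
orientation: [-180.0, 0.0, -59.7]
force: [-0.3, 0.2, -0.4]
opening: 0.0874
gripper_force: 0.0
clock: 1.3
tool_pos: [0.2683, 0.6193, 0.3986]
orientation: [180.0, 0.0, -93.1]
force: [0.2, -0.5, -0.1]
opening: 0.0879
gripper_force: 0.0
[0.26825777 0.61930374 0.39858884] [ 1.79990262e+02  3.95858844e-03 -9.31460563e+01] 1.3
dpos [ 8.213 -3.874 -0.015] rot [ 0.     0.    -0.002]
```

```bash
for i in 1; do :; done
python3 -m creep '[{"grip":0,"delta_pos":[1,-0.47,0],"rotation":[0,0,0]},{"grip":0,"delta_pos":[1,-0.47,0],"rotation":[0,0,0]},{"grip":0,"delta_pos":[1,-0.47,0],"rotation":[0,0,0]}]'|head -2
python3 -m creep '[{"grip":0,"delta_pos":[1,-0.47,0],"rotation":[0,0,0]},{"grip":0,"delta_pos":[1,-0.47,0],"rotation":[0,0,0]},{"grip":0,"delta_pos":[1,-0.47,0],"rotation":[0,0,0]}]'|head -2
python3 -m creep '[{"grip":0,"delta_pos":[1,-0.47,0],"rotation":[0,0,0]},{"grip":0,"delta_pos":[1,-0.47,0],"rotation":[0,0,0]},{"grip":0,"delta_pos":[1,-0.47,0],"rotation":[0,0,0]}]'|head -2
python3 -m creep '[{"grip":0,"delta_pos":[1,-0.47,0],"rotation":[0,0,0]},{"grip":0,"delta_pos":[1,-0.47,0],"rotation":[0,0,0]},{"grip":0,"delta_pos":[1,-0.47,0],"rotation":[0,0,0]}]'|head -2
python3 -m creep '[{"grip":0,"delta_pos":[1,-0.47,0],"rotation":[0,0,0]},{"grip":0,"delta_pos":[1,-0.47,0],"rotation":[0,0,0]},{"grip":0,"delta_pos":[1,-0.47,0],"rotation":[0,0,0]}]'|head -2
python3 -m creep '[{"grip":0,"delta_pos":[1,-0.47,0],"rotation":[0,0,0]},{"grip":0,"delta_pos":[1,-0.47,0],"rotation":[0,0,0]},{"grip":0,"delta_pos":[1,-0.47,0],"rotation":[0,0,0]}]'|head -2
python3 -m creep '[{"grip":0,"delta_pos":[1,-0.47,0],"rotation":[0,0,0]},{"grip":0,"delta_pos":[1,-0.47,0],"rotation":[0,0,0]},{"grip":0,"delta_pos":[1,-0.47,0],"rotation":[0,0,0]}]'|head -2
python3 -m creep '[{"grip":0,"delta_pos":[1,-0.47,0],"rotation":[0,0,0]},{"grip":0,"delta_pos":[1,-0.47,0],"rotation":[0,0,0]},{"grip":0,"delta_pos":[1,-0.47,0],"rotation":[0,0,0]},{"grip":0,"delta_pos":[1,-0.47,0],"rotation":[0,0,0]}]'|head -3
python3 - <<'E'
from h import *
goto([.610,-.222,.30],[180,0,-93])
E
```

```text
clock: 1.6
tool_pos: [0.3113, 0.5135, 0.3998]
clock: 1.9
tool_pos: [0.3528, 0.4111, 0.3997]
clock: 2.2
tool_pos: [0.3943, 0.3091, 0.3993]
clock: 2.5
tool_pos: [0.436, 0.2071, 0.399]
clock: 2.8
tool_pos: [0.4779, 0.105, 0.3985]
clock: 3.1
tool_pos: [0.5198, 0.0028, 0.398]
clock: 3.4
tool_pos: [0.5617, -0.0993, 0.3974]
clock: 3.8
tool_pos: [0.6029, -0.1998, 0.397]
orientation: [179.9, 0.0, -93.0]
dpos [ 0.218 -0.085  0.969] rot [ 0.001  0.    -0.   ]
```

```bash
python3 -m creep '[{"grip":0,"delta_pos":[0.22,-0.085,0.3],"rotation":[0,0,0]},{"grip":0,"delta_pos":[0.22,-0.085,0.6],"rotation":[0,0,0]},{"grip":0,"delta_pos":[0.22,-0.085,0.8],"rotation":[0,0,0]},{"grip":0,"delta_pos":[0.22,-0.085,0.9],"rotation":[0,0,0]},{"grip":0,"delta_pos":[0.22,-0.085,0.9],"rotation":[0,0,0]}]'
python3 -m creep '[{"grip":0,"delta_pos":[0,0,0.1],"rotation":[0,0,0]},{"grip":0,"delta_pos":[0,0,0.2],"rotation":[0,0,0]},{"grip":0,"delta_pos":[0,0,0.24],"rotation":[0,0,0]},{"grip":0,"delta_pos":[0,0,0.24],"rotation":[0,0,0]}]'
python3 - <<'E'
from h import *
a=snap("side");b=snap("top")
cv2.imwrite("pics/bar1.png",np.hstack([crop(a,260,130,430,310,2.3),crop(b,265,90,395,268,2.3)[:414]]) )
E
```

```text
clock: 4.3
tool_pos: [0.6091, -0.2201, 0.3077]
orientation: [179.9, 0.0, -92.9]
force: [-0.1, -0.5, 0.5]
opening: 0.0876
gripper_force: 0.0
clock: 4.7
tool_pos: [0.6091, -0.2215, 0.2839]
orientation: [179.9, 0.0, -93.0]
force: [0.1, 0.5, 0.9]
opening: 0.0874
gripper_force: 0.0Traceback (most recent call last):
  File "<stdin>", line 3, in <module>
    return _nx.concatenate(arrs, 1, dtype=dtype, casting=casting)
           ~~~~~~~~~~~~~~~^^^^^^^^^^^^^^^^^^^^^^^^^^^^^^^^^^^^^^^
ValueError: all the input array dimensions except for the concatenation axis must match exactly, but along dimension 0, the array at index 0 has size 414 and the array at index 1 has size 409
```

```bash
python3 -m creep '[{"grip":1,"delta_pos":[0,0,0],"rotation":[0,0,0]},{"grip":1,"delta_pos":[0,0,0],"rotation":[0,0,0]},{"grip":1,"delta_pos":[0,0,0],"rotation":[0,0,0]},{"grip":1,"delta_pos":[0,0,0],"rotation":[0,0,0]},{"grip":1,"delta_pos":[0,0,0],"rotation":[0,0,0]}]'
python3 -m creep '[{"grip":1,"delta_pos":[0,0,0],"rotation":[0,0,0]},{"grip":1,"delta_pos":[0,0,0],"rotation":[0,0,0]},{"grip":1,"delta_pos":[0,0,0],"rotation":[0,0,0]},{"grip":1,"delta_pos":[0,0,0],"rotation":[0,0,0]}]'
python3 - <<'E'
from h import *
p=lambda t:np.array([-25*np.cos(t)-235*np.sin(t),235*np.cos(t)-25*np.sin(t)])
for t in np.linspace(0,.75,11):
    d=(p(t)-p(0))/100;print(round(t,3),"tool y,z",(-d).round(3))
E
```

```text
clock: 5.3
tool_pos: [0.6094, -0.2216, 0.2846]
orientation: [-180.0, -0.0, -93.0]
force: [0.7, 1.3, -0.4]
opening: 0.0532
gripper_force: 0.0
clock: 5.7
tool_pos: [0.6094, -0.2216, 0.2845]
orientation: [180.0, -0.0, -93.0]
force: [-0.6, 0.2, -0.0]
opening: 0.0211
gripper_force: 0.0
0.0 tool y,z [-0. -0.]
0.075 tool y,z [0.175 0.025]
0.15 tool y,z [0.348 0.064]
0.225 tool y,z [0.518 0.115]
0.3 tool y,z [0.683 0.179]
0.375 tool y,z [0.843 0.255]
0.45 tool y,z [0.997 0.343]
0.525 tool y,z [1.144 0.442]
0.6 tool y,z [1.283 0.552]
0.675 tool y,z [1.414 0.672]
0.75 tool y,z [1.535 0.801]
```

```bash
python3 -m creep '[{"grip":1,"delta_pos":[0,0,0],"rotation":[0,0,0]},{"grip":1,"delta_pos":[0,0,0],"rotation":[0,0,0]},{"grip":1,"delta_pos":[0,0,0],"rotation":[0,0,0]},{"grip":1,"delta_pos":[0,0,0],"rotation":[0,0,0]}]'
python3 -m creep '[{"grip":1,"delta_pos":[0,0.09,0.01],"rotation":[0,0,0]},{"grip":1,"delta_pos":[0,0.175,0.025],"rotation":[0,0,0]},{"grip":1,"delta_pos":[0,0.26,0.043],"rotation":[0,0,0]},{"grip":1,"delta_pos":[0,0.348,0.064],"rotation":[0,0,0]},{"grip":1,"delta_pos":[0,0.348,0.064],"rotation":[0,0,0]}]'
```

```text
clock: 6.1
tool_pos: [0.6099, -0.2216, 0.2845]
orientation: [-180.0, -0.0, -93.0]
force: [4.0, -1.6, -3.0]
opening: 0.0112
gripper_force: 30.0
clock: 6.6
tool_pos: [0.574, -0.2197, 0.2782]
orientation: [-180.0, 0.0, -93.0]
force: [1.9, 0.2, -3.1]
opening: 0.011
gripper_force: 30.0
```

```bash
python3 -m creep '[{"grip":1,"delta_pos":[0,0.17,0.051],"rotation":[0,0,0]},{"grip":1,"delta_pos":[0,0.335,0.115],"rotation":[0,0,0]},{"grip":1,"delta_pos":[0,0.495,0.191],"rotation":[0,0,0]},{"grip":1,"delta_pos":[0,0.649,0.279],"rotation":[0,0,0]},{"grip":1,"delta_pos":[0,0.796,0.378],"rotation":[0,0,0]}]'
python3 -m creep '[{"grip":1,"delta_pos":[0,0.139,0.11],"rotation":[0,0,0]},{"grip":1,"delta_pos":[0,0.27,0.23],"rotation":[0,0,0]},{"grip":1,"delta_pos":[0,0.391,0.359],"rotation":[0,0,0]},{"grip":1,"delta_pos":[0,0.42,0.39],"rotation":[0,0,0]},{"grip":1,"delta_pos":[0,0.42,0.39],"rotation":[0,0,0]}]'
python3 - <<'E'
from h import *
a=snap("side");b=snap("top")
cv2.imwrite("pics/bar2.png",np.hstack([crop(a,240,130,440,330,2),crop(b,265,70,395,270,2)]) )
E
```

```text
clock: 7.1
tool_pos: [0.4962, -0.2157, 0.2416]
orientation: [-179.8, -0.0, -93.0]
force: [5.1, 0.1, 1.3]
opening: 0.0113
gripper_force: 30.0
clock: 7.6
tool_pos: [0.4581, -0.2138, 0.2052]
orientation: [-179.4, -0.1, -92.9]
force: [9.6, 2.8, 11.4]
opening: 0.011
gripper_force: 30.0
```

View pics/bar2.png

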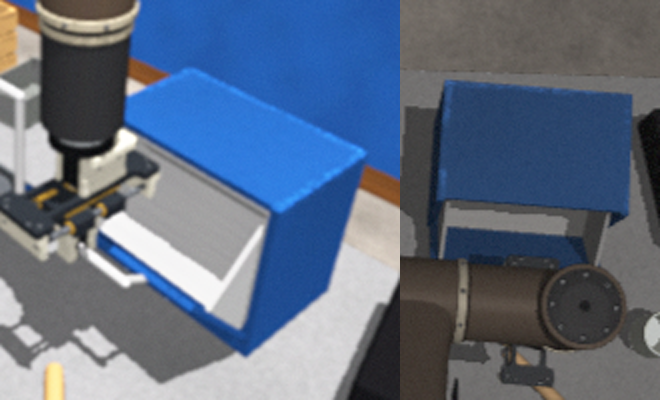

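The bin is open on its stop: the left crop shows the pale V trough, with the bar held at about (115,265). I'll push once more lightly, then release and retreat upward.

```bash
python3 -m creep '[{"grip":1,"delta_pos":[0,0.03,0.04],"rotation":[0,0,0]},{"grip":1,"delta_pos":[0,0.03,0.04],"rotation":[0,0,0]},{"grip":1,"delta_pos":[0,0.0,0],"rotation":[0,0,0]}]'
python3 -m creep '[{"grip":0,"delta_pos":[0,0,0],"rotation":[0,0,0]},{"grip":0,"delta_pos":[0,0,0],"rotation":[0,0,0]},{"grip":0,"delta_pos":[0,0,0],"rotation":[0,0,0]},{"grip":0,"delta_pos":[0,0,0],"rotation":[0,0,0]},{"grip":0,"delta_pos":[0,0,0],"rotation":[0,0,0]}]'
python3 -m creep '[{"grip":0,"delta_pos":[0,0,-0.5],"rotation":[0,0,0]},{"grip":0,"delta_pos":[0,0,-1],"rotation":[0,0,0]},{"grip":0,"delta_pos":[0,0,-1],"rotation":[0,0,0]}]'
python3 -m creep '[{"grip":0,"delta_pos":[-0.5,0,-0.5],"rotation":[0,0,0]},{"grip":0,"delta_pos":[-1,0,-0.9],"rotation":[0,0,0]},{"grip":0,"delta_pos":[-1,0,-0.9],"rotation":[0,0,0]},{"grip":0,"delta_pos":[-1,0,-0.9],"rotation":[0,0,0]}]'
python3 - <<'E'
from h import *
goto([.581,.135,.39],[180,0,-91])
E
```

```text
clock: 8.0
tool_pos: [0.4582, -0.214, 0.2048]
orientation: [-179.4, -0.1, -92.9]
force: [13.7, -8.4, -16.4]
opening: 0.0112
gripper_force: 30.0
clock: 8.5
tool_pos: [0.4526, -0.2134, 0.201]
orientation: [179.9, 0.0, -93.0]
force: [-0.7, -0.5, 0.4]
opening: 0.0451
gripper_force: 0.0
clock: 8.8
tool_pos: [0.4558, -0.2146, 0.3083]
orientation: [-179.4, -0.2, -92.9]
force: [1.0, -0.6, -0.3]
opening: 0.0691
gripper_force: 0.0
clock: 9.2
tool_pos: [0.4595, -0.1117, 0.3949]
orientation: [-179.7, 0.0, -92.8]
force: [0.1, 0.1, -0.7]
opening: 0.0874
gripper_force: 0.0
dpos [-2.524 -1.091  0.056] rot [-0.004  0.    -0.02 ]
```

```bash
python3 -m creep '[{"grip":0,"delta_pos":[-0.84,-0.364,0],"rotation":[0,0,0]},{"grip":0,"delta_pos":[-0.84,-0.364,0],"rotation":[0,0,-0.01]}]'|head -2
python3 -m creep '[{"grip":0,"delta_pos":[-0.84,-0.364,0],"rotation":[0,0,0]},{"grip":0,"delta_pos":[-0.84,-0.364,0],"rotation":[0,0,-0.01]}]'|head -2
python3 -m creep '[{"grip":0,"delta_pos":[-0.84,-0.364,0],"rotation":[0,0,0]},{"grip":0,"delta_pos":[-0.84,-0.364,0],"rotation":[0,0,0]},{"grip":0,"delta_pos":[-0.84,-0.364,0],"rotation":[0,0,0]}]'|head -3
python3 - <<'E'
from h import *
a=snap("side");b=snap("top")
goto([.583,.135,.255],[180,0,-91])
# top faces of hanging links in the top view, bright pixels rows
print(cv2.cvtColor(b["color"],cv2.COLOR_RGB2GRAY)[174:192,118:146:3])
cv2.imwrite("pics/d1.png",crop(a,150,110,300,260,4))
E
```

```text
clock: 9.4
tool_pos: [0.4991, -0.031, 0.3912]
clock: 9.6
tool_pos: [0.5389, 0.0526, 0.3905]
clock: 9.9
tool_pos: [0.5779, 0.1378, 0.3882]
orientation: [179.8, -0.1, -91.0]
dpos [-0.006 -0.066  1.345] rot [ 0.002 -0.001 -0.001]
[[ 60  60 118 133  68  62  66  69  72  74]
 [ 57  65 108 134  91  57  66  71  76  77]
 [ 60  66  72 136 109  43  72  75  73  80]
 [ 65  64  65 139 132  35  71  75  78  85]
 [ 65  66  68 139 138  48  73  76  79  82]
 [ 65  66  68 133 140  54  65  78  77  81]
 [ 67  64  72 123 144  89  65  79  80  81]
 [ 66  67  73 102 145 100  51  80  83  77]
 [ 69  67  69  70 145 139  31  79  80  77]
 [ 67  69  71  69 149 150  45  82  78  75]
 [ 69  74  72  76 147 152  62  72  75  73]
 [ 69  70  74  77 134 136  88  65  76  71]
 [ 67  72  73  78 119 108 104  47  71  64]
 [ 71  77  77  79  86  79 137  33  72  68]
 [ 73  77  78  78  79  87 144  49  71  68]
 [ 76  76  81  80  77 134 144  63  63  64]
 [ 76  80  82  80  75 127 144  87  52  66]
 [ 77  82  77  79  74 100 142 105  31  67]]
```

View pics/d1.png

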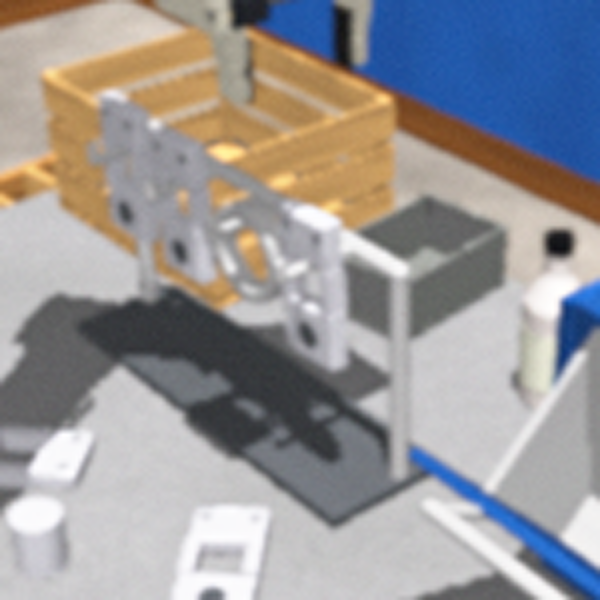

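The gripper hangs over hook 4, with its fingers at about (240,60) and (355,30), straddling the link at (315,235). I'll descend and grip it.

```bash
python3 -m creep '[{"grip":0,"delta_pos":[0,-0.05,0.4],"rotation":[0,0,0]},{"grip":0,"delta_pos":[0,-0.05,0.8],"rotation":[0,0,0]},{"grip":0,"delta_pos":[0,-0.05,0.9],"rotation":[0,0,0]},{"grip":0,"delta_pos":[0,-0.05,0.9],"rotation":[0,0,0]}]'|sed -n 2,4p
python3 -m creep '[{"grip":0,"delta_pos":[0,0,0.2],"rotation":[0,0,0]},{"grip":0,"delta_pos":[0,0,0.36],"rotation":[0,0,0]},{"grip":0,"delta_pos":[0,0,0.44],"rotation":[0,0,0]},{"grip":1,"delta_pos":[0,0,0.44],"rotation":[0,0,0]},{"grip":1,"delta_pos":[0,0,0.44],"rotation":[0,0,0]}]'|sed -n 2,4p
python3 -m creep '[{"grip":1,"delta_pos":[0,0,0],"rotation":[0,0,0]},{"grip":1,"delta_pos":[0,0,0],"rotation":[0,0,0]},{"grip":1,"delta_pos":[0,0,0],"rotation":[0,0,0]},{"grip":1,"delta_pos":[0,0,0],"rotation":[0,0,0]},{"grip":1,"delta_pos":[0,0,0],"rotation":[0,0,0]}]'|sed -n 2,7p
python3 -m creep '[{"grip":1,"delta_pos":[0,0,0],"rotation":[0,0,0]},{"grip":1,"delta_pos":[0,0,0],"rotation":[0,0,0]},{"grip":1,"delta_pos":[0,0,0],"rotation":[0,0,0]},{"grip":1,"delta_pos":[0,0,0],"rotation":[0,0,0]},{"grip":1,"delta_pos":[0,0,0],"rotation":[0,0,0]}]'|sed -n 2,7p
```

```text
tool_pos: [0.581, 0.1327, 0.3005]
orientation: [179.9, -0.1, -91.2]
force: [-0.7, -0.7, 1.5]
tool_pos: [0.5825, 0.1342, 0.2591]
orientation: [-179.9, 0.0, -91.2]
force: [0.1, 0.0, 0.6]
tool_pos: [0.5817, 0.1342, 0.2574]
orientation: [-180.0, 0.0, -91.2]
force: [-0.6, -0.7, -0.2]
opening: 0.0373
gripper_force: 0.0
tool_pos: [0.5822, 0.1344, 0.258]
orientation: [-179.9, 0.0, -91.2]
force: [2.4, 0.6, 5.2]
opening: 0.0179
gripper_force: 29.9
```

```bash
python3 -m creep '[{"grip":1,"delta_pos":[0,0,-0.1],"rotation":[0,0,0]},{"grip":1,"delta_pos":[0,0,-0.2],"rotation":[0,0,0]},{"grip":1,"delta_pos":[0,0,-0.2],"rotation":[0,0,0]}]'|sed -n 2,7p
python3 -m creep '[{"grip":1,"delta_pos":[0,0.2,0],"rotation":[0,0,0]},{"grip":1,"delta_pos":[0,0.5,0],"rotation":[0,0,0]},{"grip":1,"delta_pos":[0,0.8,0],"rotation":[0,0,0]},{"grip":1,"delta_pos":[0,0.9,-0.1],"rotation":[0,0,0]},{"grip":1,"delta_pos":[0,0.9,-0.3],"rotation":[0,0,0]}]'|sed -n 2,7p
python3 -m creep '[{"grip":1,"delta_pos":[0,0,-0.4],"rotation":[0,0,0]},{"grip":1,"delta_pos":[0.1,0,-0.8],"rotation":[0,0,0.02]},{"grip":1,"delta_pos":[0.4,0,-0.9],"rotation":[0,0,0.02]},{"grip":1,"delta_pos":[0.7,0,-0.9],"rotation":[0,0,0.02]},{"grip":1,"delta_pos":[0.7,0,-0.9],"rotation":[0,0,0.02]}]'|sed -n 2,7p
python3 - <<'E'
from h import *
H=np.array([.634,-.223,0]);c,s=np.cos(np.radians(-3)),np.sin(np.radians(-3))
for x,y in((-.055,.085),):
  goto(H+[x*c-y*s,x*s+y*c,.40],[180,0,-93])
E
```

```text
tool_pos: [0.5819, 0.1342, 0.2785]
orientation: [-180.0, 0.0, -91.2]
force: [0.2, 0.2, -3.7]
opening: 0.018
gripper_force: 29.9
tool_pos: [0.4894, 0.1355, 0.3067]
orientation: [179.8, -0.1, -91.2]
force: [0.9, 0.7, -4.4]
opening: 0.0178
gripper_force: 30.0
tool_pos: [0.4899, 0.0636, 0.3984]
orientation: [-180.0, 0.0, -93.1]
force: [-0.8, 0.7, -3.2]
opening: 0.0178
gripper_force: 30.0
dpos [ 1.935 -1.042 -0.016] rot [-0.001  0.    -0.001]
```

```bash
python3 -m creep '[{"grip":1,"delta_pos":[0.45,-0.23,0],"rotation":[0,0,0]},{"grip":1,"delta_pos":[0.97,-0.47,0],"rotation":[0,0,0]},{"grip":1,"delta_pos":[0.97,-0.47,0],"rotation":[0,0,0]}]'|sed -n 2,7p
python3 -m creep '[{"grip":1,"delta_pos":[0.45,-0.23,0],"rotation":[0,0,0]},{"grip":1,"delta_pos":[0.97,-0.47,0],"rotation":[0,0,0]},{"grip":1,"delta_pos":[0.97,-0.47,0],"rotation":[0,0,0]},{"grip":1,"delta_pos":[0.97,-0.47,0],"rotation":[0,0,0]}]'|sed -n 2,7p
python3 -m creep '[{"grip":1,"delta_pos":[0,0,0.3],"rotation":[0,0,0]},{"grip":1,"delta_pos":[0,0,0.6],"rotation":[0,0,0]},{"grip":1,"delta_pos":[0,0,0.9],"rotation":[0,0,0]},{"grip":1,"delta_pos":[0,0,0.95],"rotation":[0,0,0]},{"grip":1,"delta_pos":[0,0,0.95],"rotation":[0,0,0]}]'|sed -n 2,7p
python3 - <<'E'
from h import *
a=snap("side");b=snap("top")
cv2.imwrite("pics/p1.png",np.hstack([crop(a,240,130,440,330,2),crop(b,265,70,395,270,2)]) )
E
```

```text
tool_pos: [0.5332, -0.0367, 0.3968]
orientation: [179.9, -0.1, -93.2]
force: [-0.3, -1.1, -4.7]
opening: 0.0179
gripper_force: 30.0
tool_pos: [0.5744, -0.1339, 0.3961]
orientation: [179.9, -0.0, -93.2]
force: [-0.7, 0.9, -3.9]
opening: 0.0181
gripper_force: 30.0
tool_pos: [0.5738, -0.1318, 0.3023]
orientation: [179.9, -0.0, -92.9]
force: [0.3, -0.7, -3.4]
opening: 0.0181
gripper_force: 30.0
```

View pics/p1.png

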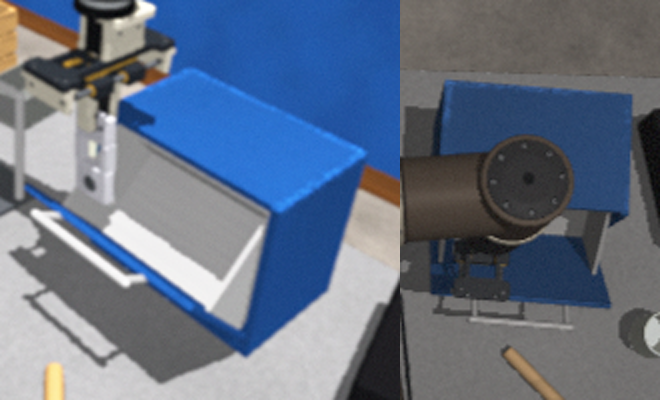

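The link hangs inside the trough near its left side, at about (95,160) in the left crop. I'll move it slightly inward, lower it and release.

```bash
python3 -m creep '[{"grip":1,"delta_pos":[0.1,0,0.15],"rotation":[0,0,0]},{"grip":1,"delta_pos":[0.1,0,0.35],"rotation":[0,0,0]},{"grip":1,"delta_pos":[0.1,0,0.44],"rotation":[0,0,0]},{"grip":1,"delta_pos":[0.1,0,0.44],"rotation":[0,0,0]}]'|sed -n 2,7p
python3 -m creep '[{"grip":0.5,"delta_pos":[0,0,0],"rotation":[0,0,0]},{"grip":0.5,"delta_pos":[0,0,0],"rotation":[0,0,0]},{"grip":0.5,"delta_pos":[0,0,0],"rotation":[0,0,0]},{"grip":0.5,"delta_pos":[0,0,0],"rotation":[0,0,0]},{"grip":0.5,"delta_pos":[0,0,0],"rotation":[0,0,0]}]'|sed -n 2,7p
python3 -m creep '[{"grip":0.5,"delta_pos":[0,0,-0.4],"rotation":[0,0,0]},{"grip":0.5,"delta_pos":[0,0,-0.9],"rotation":[0,0,0]},{"grip":0.5,"delta_pos":[0,0,-1],"rotation":[0,0,0]},{"grip":0,"delta_pos":[0,0,-1],"rotation":[0,0,0]}]'|sed -n 2,7p
python3 -m creep '[{"grip":0,"delta_pos":[-0.5,0,-0.4],"rotation":[0,0,0]},{"grip":0,"delta_pos":[-1,0,-0.4],"rotation":[0,0,0]},{"grip":0,"delta_pos":[-1,0,-0.4],"rotation":[0,0,0]}]'|sed -n 2,7p
python3 -m creep '[{"grip":0,"delta_pos":[-0.5,0,0],"rotation":[0,0,0]},{"grip":0,"delta_pos":[-1,0,0],"rotation":[0,0,0]},{"grip":0,"delta_pos":[-1,0,0],"rotation":[0,0,0]}]'|sed -n 2,7p
python3 - <<'E'
from h import *
a=snap("side");b=snap("top")
cv2.imwrite("pics/p2.png",np.hstack([crop(a,240,130,440,330,2),crop(b,265,70,395,270,2)]) )
goto([.586,.315,.37],[180,0,-91])
E
```

```text
tool_pos: [0.5734, -0.1424, 0.2583]
orientation: [180.0, -0.0, -93.0]
force: [0.7, -0.2, -4.8]
opening: 0.0175
gripper_force: 30.0
tool_pos: [0.5737, -0.1426, 0.2589]
orientation: [-180.0, -0.0, -93.0]
force: [1.0, -0.2, -0.1]
opening: 0.0432
gripper_force: 0.0
tool_pos: [0.5745, -0.1427, 0.3614]
orientation: [-179.7, 0.0, -93.0]
force: [0.6, -0.2, 0.1]
opening: 0.0479
gripper_force: 0.0
tool_pos: [0.579, -0.0396, 0.3986]
orientation: [-179.9, 0.1, -92.9]
force: [0.5, -1.1, 0.0]
opening: 0.0703
gripper_force: 0.0
tool_pos: [0.5838, 0.0617, 0.3963]
orientation: [179.9, 0.0, -92.7]
force: [1.1, -0.9, -0.9]
opening: 0.0869
gripper_force: 0.0
dpos [-2.565  0.104  0.267] rot [ 0.001 -0.001 -0.021]
```

View pics/p2.png

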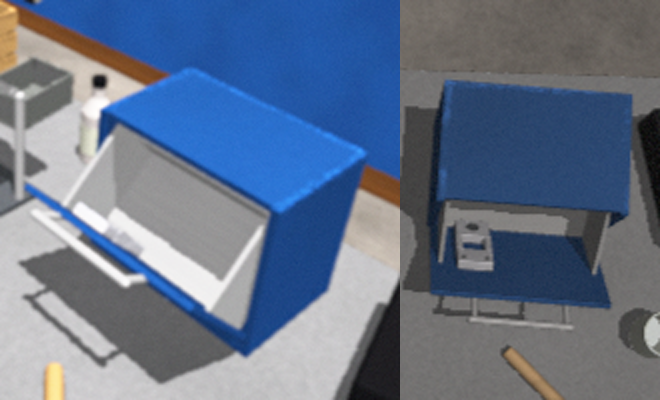

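The first link lies against the panel in the trough, at about (473,245) in the right crop. Next is the link on hook 2.

```bash
python3 -m creep '[{"grip":0,"delta_pos":[-0.45,0.02,0],"rotation":[0,0,0]},{"grip":0,"delta_pos":[-0.86,0.035,0],"rotation":[0,0,-0.02]},{"grip":0,"delta_pos":[-0.86,0.035,0],"rotation":[0,0,-0.02]}]'|sed -n 2,2p
python3 -m creep '[{"grip":0,"delta_pos":[-0.45,0,0],"rotation":[0,0,0]},{"grip":0,"delta_pos":[-0.86,0.01,0],"rotation":[0,0,0]},{"grip":0,"delta_pos":[-0.86,0.01,0],"rotation":[0,0,0]}]'|sed -n 2,2p
python3 -m creep '[{"grip":0,"delta_pos":[-0.45,0,0],"rotation":[0,0,0]},{"grip":0,"delta_pos":[-0.86,0.01,0],"rotation":[0,0,0]},{"grip":0,"delta_pos":[-0.86,0.01,0.1],"rotation":[0,0,0]},{"grip":0,"delta_pos":[-0.86,0.01,0.26],"rotation":[0,0,0]},{"grip":0,"delta_pos":[-0.86,0.01,0.26],"rotation":[0,0,0]}]'|sed -n 2,3p
python3 -c "
from h import *
goto([.585,.315,.256],[180,0,-91])"
```

```text
tool_pos: [0.5849, 0.1455, 0.3968]
tool_pos: [0.5858, 0.2315, 0.3965]
tool_pos: [0.5861, 0.3135, 0.3694]
orientation: [179.8, -0.2, -91.3]
dpos [-0.018  0.007  1.134] rot [ 0.002 -0.002 -0.003]
```

```bash
python3 -m creep '[{"grip":0,"delta_pos":[0,0,0.35],"rotation":[0,0,0]},{"grip":0,"delta_pos":[0,0,0.7],"rotation":[0,0,0]},{"grip":0,"delta_pos":[0,0,0.9],"rotation":[0,0,0]},{"grip":0,"delta_pos":[0,0,0.9],"rotation":[0,0,0]}]'|sed -n 2,4p
python3 -m creep '[{"grip":0,"delta_pos":[0,0,0.15],"rotation":[0,0,0]},{"grip":0,"delta_pos":[0,0,0.23],"rotation":[0,0,0]},{"grip":1,"delta_pos":[0,0,0.23],"rotation":[0,0,0]},{"grip":1,"delta_pos":[0,0,0.23],"rotation":[0,0,0]},{"grip":1,"delta_pos":[0,0,0.23],"rotation":[0,0,0]}]'|sed -n 2,4p
python3 -m creep '[{"grip":1,"delta_pos":[0,0,0],"rotation":[0,0,0]},{"grip":1,"delta_pos":[0,0,0],"rotation":[0,0,0]},{"grip":1,"delta_pos":[0,0,0],"rotation":[0,0,0]},{"grip":1,"delta_pos":[0,0,0],"rotation":[0,0,0]},{"grip":1,"delta_pos":[0,0,0],"rotation":[0,0,0]}]'|sed -n 2,6p
python3 -m creep '[{"grip":1,"delta_pos":[0,0,0],"rotation":[0,0,0]},{"grip":1,"delta_pos":[0,0,0],"rotation":[0,0,0]},{"grip":1,"delta_pos":[0,0,0],"rotation":[0,0,0]},{"grip":1,"delta_pos":[0,0,0],"rotation":[0,0,0]},{"grip":1,"delta_pos":[0,0,0],"rotation":[0,0,0]}]'|sed -n 2,6p
python3 -m creep '[{"grip":1,"delta_pos":[0,0,-0.1],"rotation":[0,0,0]},{"grip":1,"delta_pos":[0,0,-0.2],"rotation":[0,0,0]},{"grip":1,"delta_pos":[0,0,-0.2],"rotation":[0,0,0]}]'|sed -n 2,6p
```

```text
tool_pos: [0.5858, 0.3129, 0.2795]
orientation: [179.8, -0.2, -91.3]
force: [-0.1, 0.3, 0.1]
tool_pos: [0.587, 0.3153, 0.2606]
orientation: [-179.9, 0.0, -91.2]
force: [0.8, -0.7, 0.3]
tool_pos: [0.5865, 0.3153, 0.2593]
orientation: [180.0, -0.0, -91.2]
force: [-0.1, -1.2, -0.3]
opening: 0.0291
gripper_force: 0.0
tool_pos: [0.5867, 0.3154, 0.2597]
orientation: [-180.0, 0.0, -91.2]
force: [0.5, 1.0, 2.1]
opening: 0.0175
gripper_force: 29.9
tool_pos: [0.587, 0.3155, 0.2812]
orientation: [-179.9, 0.1, -91.2]
force: [0.3, 0.4, -1.8]
opening: 0.0175
gripper_force: 29.9
```

```bash
python3 -m creep '[{"grip":1,"delta_pos":[0,0.2,0],"rotation":[0,0,0]},{"grip":1,"delta_pos":[0,0.5,0],"rotation":[0,0,0]},{"grip":1,"delta_pos":[0,0.8,0],"rotation":[0,0,0]},{"grip":1,"delta_pos":[0,0.9,-0.1],"rotation":[0,0,0]},{"grip":1,"delta_pos":[0,0.9,-0.3],"rotation":[0,0,0]}]'|sed -n 2,2p
python3 -m creep '[{"grip":1,"delta_pos":[0,0,-0.4],"rotation":[0,0,0]},{"grip":1,"delta_pos":[0.1,0,-0.8],"rotation":[0,0,0.02]},{"grip":1,"delta_pos":[0.4,0,-0.9],"rotation":[0,0,0.02]},{"grip":1,"delta_pos":[0.8,0,-0.9],"rotation":[0,0,0.02]},{"grip":1,"delta_pos":[0.8,0,-0.9],"rotation":[0,0,0.02]}]'|sed -n 2,2p
python3 -m creep '[{"grip":1,"delta_pos":[0.5,0,0],"rotation":[0,0,0]},{"grip":1,"delta_pos":[0.95,0,0],"rotation":[0,0,0]},{"grip":1,"delta_pos":[0.95,0,0],"rotation":[0,0,0]}]'|sed -n 2,2p
python3 -m creep '[{"grip":1,"delta_pos":[0.5,0,0],"rotation":[0,0,0]},{"grip":1,"delta_pos":[0.95,0,0],"rotation":[0,0,0]},{"grip":1,"delta_pos":[0.95,0,0],"rotation":[0,0,0]}]'|sed -n 2,2p
python3 -m creep '[{"grip":1,"delta_pos":[0.45,-0.2,0],"rotation":[0,0,0]},{"grip":1,"delta_pos":[0.9,-0.4,0],"rotation":[0,0,0]},{"grip":1,"delta_pos":[0.9,-0.4,0],"rotation":[0,0,0]}]'|sed -n 2,6p
python3 -c "
from h import *
goto([.570,-.198,.4],[180,0,-93])"
```

```text
tool_pos: [0.4945, 0.3167, 0.309]
tool_pos: [0.4946, 0.2338, 0.4013]
tool_pos: [0.4893, 0.1383, 0.4007]
tool_pos: [0.4844, 0.0436, 0.4003]
tool_pos: [0.5214, -0.0486, 0.399]
orientation: [180.0, -0.1, -93.3]
force: [-1.9, 0.5, -3.9]
opening: 0.0176
gripper_force: 30.0
dpos [ 1.464 -0.57  -0.008] rot [ 0.001 -0.001 -0.003]
```

```bash
python3 -m creep '[{"grip":1,"delta_pos":[0.45,-0.2,0],"rotation":[0,0,0]},{"grip":1,"delta_pos":[0.9,-0.35,0],"rotation":[0,0,0]},{"grip":1,"delta_pos":[0.9,-0.35,0],"rotation":[0,0,0]}]'|sed -n 2,2p
python3 -m creep '[{"grip":1,"delta_pos":[0.3,-0.1,0.1],"rotation":[0,0,0]},{"grip":1,"delta_pos":[0.56,-0.22,0.3],"rotation":[0,0,0]},{"grip":1,"delta_pos":[0.56,-0.22,0.6],"rotation":[0,0,0]},{"grip":1,"delta_pos":[0.56,-0.22,0.95],"rotation":[0,0,0]},{"grip":1,"delta_pos":[0.56,-0.22,0.95],"rotation":[0,0,0]}]'|sed -n 2,6p
python3 -m creep '[{"grip":1,"delta_pos":[0,0,0.2],"rotation":[0,0,0]},{"grip":1,"delta_pos":[0,0,0.35],"rotation":[0,0,0]},{"grip":1,"delta_pos":[0,0,0.45],"rotation":[0,0,0]},{"grip":1,"delta_pos":[0,0,0.45],"rotation":[0,0,0]}]'|sed -n 2,6p
python3 -m creep '[{"grip":0.5,"delta_pos":[0,0,0],"rotation":[0,0,0]},{"grip":0.5,"delta_pos":[0,0,0],"rotation":[0,0,0]},{"grip":0.5,"delta_pos":[0,0,0],"rotation":[0,0,0]},{"grip":0.5,"delta_pos":[0,0,0],"rotation":[0,0,0]},{"grip":0.5,"delta_pos":[0,0,0],"rotation":[0,0,0]}]'|sed -n 2,6p
python3 -m creep '[{"grip":0.5,"delta_pos":[0,0,-0.4],"rotation":[0,0,0]},{"grip":0.5,"delta_pos":[0,0,-0.9],"rotation":[0,0,0]},{"grip":0.5,"delta_pos":[0,0,-1],"rotation":[0,0,0]},{"grip":0,"delta_pos":[0,0,-1],"rotation":[0,0,0]}]'|sed -n 2,2p
python3 -m creep '[{"grip":0,"delta_pos":[-0.5,0,-0.4],"rotation":[0,0,0]},{"grip":0,"delta_pos":[-1,0,-0.4],"rotation":[0,0,0]},{"grip":0,"delta_pos":[-1,0,-0.4],"rotation":[0,0,0]}]'|sed -n 2,2p
python3 -m creep '[{"grip":0,"delta_pos":[-0.5,0,0],"rotation":[0,0,0]},{"grip":0,"delta_pos":[-1,0,0],"rotation":[0,0,0]},{"grip":0,"delta_pos":[-1,0,0],"rotation":[0,0,0]}]'|sed -n 2,2p
python3 - <<'E'
from h import *
b=snap("top")
cv2.imwrite("pics/p3.png",crop(b,60,90,400,280,2))
goto([.587,.404,.37],[180,0,-91])
E
```

```text
tool_pos: [0.5514, -0.1402, 0.3984]
tool_pos: [0.5673, -0.1924, 0.2991]
orientation: [179.5, 0.1, -93.1]
force: [-1.5, 0.3, -3.1]
opening: 0.0177
gripper_force: 30.0
tool_pos: [0.5739, -0.1933, 0.2635]
orientation: [-179.4, -0.1, -92.9]
force: [6.1, 0.1, -2.3]
opening: 0.0189
gripper_force: 31.0
tool_pos: [0.5694, -0.1934, 0.2595]
orientation: [180.0, -0.0, -93.0]
force: [-0.7, -0.5, 0.3]
opening: 0.0436
gripper_force: 0.0
tool_pos: [0.5704, -0.1937, 0.3623]
tool_pos: [0.5749, -0.0904, 0.3996]
tool_pos: [0.5798, 0.0108, 0.3975]
dpos [-3.95   0.117  0.275] rot [ 0.002 -0.    -0.02 ]
```

View pics/p3.png

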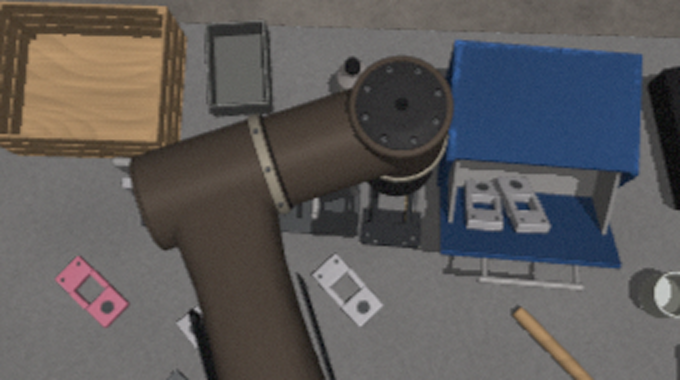

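Two links now lie in the trough, at (485,205) and (523,203). Next is the link on hook 1.

```bash
python3 -m creep '[{"grip":0,"delta_pos":[-0.5,0.02,0],"rotation":[0,0,0]},{"grip":0,"delta_pos":[-0.99,0.035,0],"rotation":[0,0,-0.02]},{"grip":0,"delta_pos":[-0.99,0.035,0],"rotation":[0,0,-0.02]}]'|sed -n 2,2p
python3 -m creep '[{"grip":0,"delta_pos":[-0.5,0,0],"rotation":[0,0,0]},{"grip":0,"delta_pos":[-0.99,0.01,0],"rotation":[0,0,0]},{"grip":0,"delta_pos":[-0.99,0.01,0],"rotation":[0,0,0]}]'|sed -n 2,2p
python3 -m creep '[{"grip":0,"delta_pos":[-0.5,0,0],"rotation":[0,0,0]},{"grip":0,"delta_pos":[-0.99,0.01,0],"rotation":[0,0,0]},{"grip":0,"delta_pos":[-0.99,0.01,0],"rotation":[0,0,0]}]'|sed -n 2,2p
python3 -m creep '[{"grip":0,"delta_pos":[-0.5,0,0],"rotation":[0,0,0]},{"grip":0,"delta_pos":[-0.98,0.01,0],"rotation":[0,0,0]},{"grip":0,"delta_pos":[-0.98,0.01,0.1],"rotation":[0,0,0]},{"grip":0,"delta_pos":[-0.98,0.01,0.26],"rotation":[0,0,0]},{"grip":0,"delta_pos":[-0.98,0.01,0.26],"rotation":[0,0,0]}]'|sed -n 2,3p
python3 -c "
from h import *
goto([.586,.405,.256],[180,0,-91])"
```

```text
tool_pos: [0.5815, 0.1088, 0.3974]
tool_pos: [0.5826, 0.2078, 0.3969]
tool_pos: [0.5836, 0.3068, 0.3963]
tool_pos: [0.5845, 0.4001, 0.3696]
orientation: [179.8, -0.2, -91.2]
dpos [-0.054 -0.019  1.136] rot [ 0.003 -0.002 -0.002]
```

```bash
python3 -m creep '[{"grip":0,"delta_pos":[-0.02,-0.02,0.35],"rotation":[0,0,0]},{"grip":0,"delta_pos":[-0.02,-0.02,0.7],"rotation":[0,0,0]},{"grip":0,"delta_pos":[-0.02,-0.02,0.9],"rotation":[0,0,0]},{"grip":0,"delta_pos":[-0.02,-0.02,0.9],"rotation":[0,0,0]}]'|sed -n 2,4p
python3 -m creep '[{"grip":0,"delta_pos":[0,0,0.15],"rotation":[0,0,0]},{"grip":0,"delta_pos":[0,0,0.23],"rotation":[0,0,0]},{"grip":1,"delta_pos":[0,0,0.23],"rotation":[0,0,0]},{"grip":1,"delta_pos":[0,0,0.23],"rotation":[0,0,0]},{"grip":1,"delta_pos":[0,0,0.23],"rotation":[0,0,0]}]'|sed -n 2,4p
python3 -m creep '[{"grip":1,"delta_pos":[0,0,0],"rotation":[0,0,0]},{"grip":1,"delta_pos":[0,0,0],"rotation":[0,0,0]},{"grip":1,"delta_pos":[0,0,0],"rotation":[0,0,0]},{"grip":1,"delta_pos":[0,0,0],"rotation":[0,0,0]},{"grip":1,"delta_pos":[0,0,0],"rotation":[0,0,0]}]'|sed -n 2,6p
python3 -m creep '[{"grip":1,"delta_pos":[0,0,0],"rotation":[0,0,0]},{"grip":1,"delta_pos":[0,0,0],"rotation":[0,0,0]},{"grip":1,"delta_pos":[0,0,0],"rotation":[0,0,0]},{"grip":1,"delta_pos":[0,0,0],"rotation":[0,0,0]},{"grip":1,"delta_pos":[0,0,0],"rotation":[0,0,0]}]'|sed -n 2,6p
python3 -m creep '[{"grip":1,"delta_pos":[0,0,-0.1],"rotation":[0,0,0]},{"grip":1,"delta_pos":[0,0,-0.2],"rotation":[0,0,0]},{"grip":1,"delta_pos":[0,0,-0.2],"rotation":[0,0,0]}]'|sed -n 2,6p
```

```text
tool_pos: [0.5862, 0.4012, 0.2801]
orientation: [179.8, -0.2, -91.3]
force: [-0.3, 0.8, 0.3]
tool_pos: [0.5872, 0.4035, 0.2616]
orientation: [-179.9, 0.1, -91.2]
force: [0.3, -0.1, -0.2]
tool_pos: [0.5869, 0.4034, 0.2604]
orientation: [-180.0, 0.0, -91.2]
force: [1.1, 0.5, 0.3]
opening: 0.0292
gripper_force: 0.9
tool_pos: [0.587, 0.4035, 0.261]
orientation: [-180.0, 0.0, -91.2]
force: [-0.3, -0.1, 4.4]
opening: 0.0181
gripper_force: 29.3
tool_pos: [0.5871, 0.4037, 0.2819]
orientation: [-179.9, 0.1, -91.2]
force: [0.3, -0.2, -2.0]
opening: 0.0179
gripper_force: 29.6
```

```bash
python3 -m creep '[{"grip":1,"delta_pos":[0,0.2,0],"rotation":[0,0,0]},{"grip":1,"delta_pos":[0,0.5,0],"rotation":[0,0,0]},{"grip":1,"delta_pos":[0,0.8,0],"rotation":[0,0,0]},{"grip":1,"delta_pos":[0,0.9,-0.1],"rotation":[0,0,0]},{"grip":1,"delta_pos":[0,0.9,-0.3],"rotation":[0,0,0]}]'|sed -n 2,2p
python3 -m creep '[{"grip":1,"delta_pos":[0,0,-0.4],"rotation":[0,0,0]},{"grip":1,"delta_pos":[0.1,0,-0.8],"rotation":[0,0,0.02]},{"grip":1,"delta_pos":[0.4,0,-0.9],"rotation":[0,0,0.02]},{"grip":1,"delta_pos":[0.8,0,-0.9],"rotation":[0,0,0.02]},{"grip":1,"delta_pos":[0.8,0,-0.9],"rotation":[0,0,0.02]}]'|sed -n 2,2p
python3 -m creep '[{"grip":1,"delta_pos":[0.5,0,0],"rotation":[0,0,0]},{"grip":1,"delta_pos":[0.95,0,0],"rotation":[0,0,0]},{"grip":1,"delta_pos":[0.95,0,0],"rotation":[0,0,0]}]'|sed -n 2,2p
python3 -m creep '[{"grip":1,"delta_pos":[0.5,0,0],"rotation":[0,0,0]},{"grip":1,"delta_pos":[0.95,0,0],"rotation":[0,0,0]},{"grip":1,"delta_pos":[0.95,0,0],"rotation":[0,0,0]}]'|sed -n 2,2p
python3 -m creep '[{"grip":1,"delta_pos":[0.5,0,0],"rotation":[0,0,0]},{"grip":1,"delta_pos":[0.95,0,0],"rotation":[0,0,0]},{"grip":1,"delta_pos":[0.95,0,0],"rotation":[0,0,0]}]'|sed -n 2,2p
python3 -m creep '[{"grip":1,"delta_pos":[0.45,-0.2,0],"rotation":[0,0,0]},{"grip":1,"delta_pos":[0.9,-0.4,0],"rotation":[0,0,0]},{"grip":1,"delta_pos":[0.9,-0.4,0],"rotation":[0,0,0]}]'|sed -n 2,6p
python3 -c "
from h import *
goto([.565,-.2876,.4],[180,0,-93])"
```

```text
tool_pos: [0.4947, 0.4048, 0.3096]
tool_pos: [0.4951, 0.3218, 0.4026]
tool_pos: [0.4897, 0.2262, 0.4019]
tool_pos: [0.4847, 0.1317, 0.4015]
tool_pos: [0.4798, 0.037, 0.4012]
tool_pos: [0.5168, -0.0552, 0.3999]
orientation: [179.9, -0.1, -93.3]
force: [-0.4, 0.9, -2.5]
opening: 0.0176
gripper_force: 30.0
dpos [ 2.293e+00 -6.130e-01  1.000e-03] rot [ 0.001 -0.001 -0.003]
```

```bash
python3 -m creep '[{"grip":1,"delta_pos":[0.45,-0.15,0],"rotation":[0,0,0]},{"grip":1,"delta_pos":[0.93,-0.3,0],"rotation":[0,0,0]},{"grip":1,"delta_pos":[0.93,-0.3,0],"rotation":[0,0,0]}]'|sed -n 2,2p
python3 -m creep '[{"grip":1,"delta_pos":[0.45,-0.15,0],"rotation":[0,0,0]},{"grip":1,"delta_pos":[0.9,-0.31,0],"rotation":[0,0,0]},{"grip":1,"delta_pos":[0.9,-0.31,0],"rotation":[0,0,0]}]'|sed -n 2,2p
python3 -m creep '[{"grip":1,"delta_pos":[0.3,0,0.1],"rotation":[0,0,0]},{"grip":1,"delta_pos":[0.45,0,0.3],"rotation":[0,0,0]},{"grip":1,"delta_pos":[0.45,0,0.6],"rotation":[0,0,0]},{"grip":1,"delta_pos":[0.45,0,0.95],"rotation":[0,0,0]},{"grip":1,"delta_pos":[0.45,0,0.95],"rotation":[0,0,0]}]'|sed -n 2,6p
python3 -m creep '[{"grip":1,"delta_pos":[0,0,0.2],"rotation":[0,0,0]},{"grip":1,"delta_pos":[0,0,0.35],"rotation":[0,0,0]},{"grip":1,"delta_pos":[0,0,0.4],"rotation":[0,0,0]},{"grip":1,"delta_pos":[0,0,0.4],"rotation":[0,0,0]}]'|sed -n 2,6p
python3 -m creep '[{"grip":0.5,"delta_pos":[0,0,0],"rotation":[0,0,0]},{"grip":0.5,"delta_pos":[0,0,0],"rotation":[0,0,0]},{"grip":0.5,"delta_pos":[0,0,0],"rotation":[0,0,0]},{"grip":0.5,"delta_pos":[0,0,0],"rotation":[0,0,0]},{"grip":0.5,"delta_pos":[0,0,0],"rotation":[0,0,0]}]'|sed -n 2,6p
python3 -m creep '[{"grip":0.5,"delta_pos":[0,0,-0.4],"rotation":[0,0,0]},{"grip":0.5,"delta_pos":[0,0,-0.9],"rotation":[0,0,0]},{"grip":0.5,"delta_pos":[0,0,-1],"rotation":[0,0,0]},{"grip":0,"delta_pos":[0,0,-1],"rotation":[0,0,0]}]'|sed -n 2,2p
python3 -m creep '[{"grip":0,"delta_pos":[-0.5,0,-0.4],"rotation":[0,0,0]},{"grip":0,"delta_pos":[-1,0,-0.4],"rotation":[0,0,0]},{"grip":0,"delta_pos":[-1,0,-0.4],"rotation":[0,0,0]}]'|sed -n 2,2p
python3 -m creep '[{"grip":0,"delta_pos":[-0.5,0,0],"rotation":[0,0,0]},{"grip":0,"delta_pos":[-1,0,0],"rotation":[0,0,0]},{"grip":0,"delta_pos":[-1,0,0],"rotation":[0,0,0]}]'|sed -n 2,2p
python3 - <<'E'
from h import *
b=snap("top")
cv2.imwrite("pics/p4.png",crop(b,60,90,400,280,2))
g=b["color"];hsv=cv2.cvtColor(g,cv2.COLOR_RGB2HSV)
m=((hsv[...,2]>130)&(hsv[...,1]<50)).astype(np.uint8)
n,l,st,c=cv2.connectedComponentsWithStats(m)
for i in range(1,n):
    if st[i,4]>60 and c[i][1]>200:
        r=cv2.minAreaRect(np.argwhere(l==i)[:,::-1].astype(np.float32))
        q=np.array([plane(b,p,.018) for p in cv2.boxPoints(r)])
        e=q[1]-q[0];f=q[2]-q[1];L=max(e,f,key=np.linalg.norm)
        print(c[i].round(1),st[i,4],plane(b,r[0],.018).round(4),np.linalg.norm(e).round(3),np.linalg.norm(f).round(3),"long axis deg",np.degrees(np.arctan2(L[1],L[0])).round(1))
E
```

```text
tool_pos: [0.5416, -0.1498, 0.3994]
tool_pos: [0.568, -0.2409, 0.3986]
tool_pos: [0.5626, -0.2806, 0.2999]
orientation: [179.5, 0.2, -93.0]
force: [-0.5, 0.7, -3.7]
opening: 0.0178
gripper_force: 30.0
tool_pos: [0.565, -0.2818, 0.2664]
orientation: [-180.0, -0.0, -93.0]
force: [0.2, -0.9, -2.8]
opening: 0.0179
gripper_force: 29.9
tool_pos: [0.5646, -0.2822, 0.2656]
orientation: [-180.0, -0.0, -93.0]
force: [-0.1, 0.2, 0.3]
opening: 0.0429
gripper_force: 0.0
tool_pos: [0.5654, -0.2826, 0.3686]
tool_pos: [0.57, -0.1793, 0.4061]
tool_pos: [0.575, -0.078, 0.4041]
[324.8 203. ] 62 [ 0.5736 -0.2419  0.018 ] 0.055 0.018 long axis deg -88.4
[342.5 205.2] 64 [ 0.5653 -0.3078  0.018 ] 0.014 0.056 long axis deg -93.6
[396.8 237.3] 194 [ 0.4539 -0.5158  0.018 ] 0.095 0.083 long axis deg -88.4
[325.6 231.4] 116 [ 0.4683 -0.2456  0.018 ] 0.008 0.185 long axis deg -92.8
[162.9 248.3] 318 [0.3971 0.3289 0.018 ] 0.12 0.06 long axis deg -48.5
[368.7 295.1] 147 [ 0.2437 -0.3956  0.018 ] 0.083 0.024 long axis deg -45.4
[161.2 293.7] 90 [0.2301 0.3355 0.018 ] 0.036 0.033 long axis deg -43.1
```

View pics/p4.png

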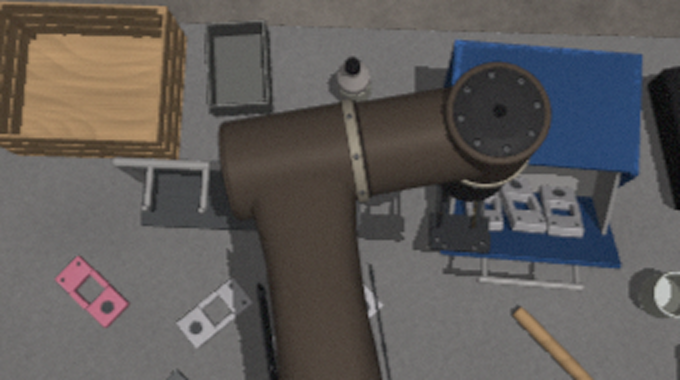

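Three links now sit in the bin, at (488,210), (523,205) and (562,210). The bench link on the left shows at (213,312) and the other is hidden under the arm. I'll go to the left one first.

```bash
python3 -m creep '[{"grip":0,"delta_pos":[-0.45,0.2,0],"rotation":[0,0,0]},{"grip":0,"delta_pos":[-0.9,0.4,0],"rotation":[0,0,0]},{"grip":0,"delta_pos":[-0.9,0.4,0],"rotation":[0,0,0]}]'|sed -n 2,2p
python3 -m creep '[{"grip":0,"delta_pos":[-0.45,0.2,0],"rotation":[0,0,0]},{"grip":0,"delta_pos":[-0.9,0.4,0],"rotation":[0,0,0]},{"grip":0,"delta_pos":[-0.9,0.4,0],"rotation":[0,0,0]}]'|sed -n 2,2p
python3 -m creep '[{"grip":0,"delta_pos":[-0.45,0.2,0],"rotation":[0,0,0]},{"grip":0,"delta_pos":[-0.9,0.4,0],"rotation":[0,0,0]},{"grip":0,"delta_pos":[-0.9,0.4,0],"rotation":[0,0,0]}]'|sed -n 2,2p
python3 -m creep '[{"grip":0,"delta_pos":[-0.45,0.2,0.2],"rotation":[0,0,-0.09]},{"grip":0,"delta_pos":[-0.9,0.3,0.4],"rotation":[0,0,-0.18]},{"grip":0,"delta_pos":[-0.9,0.3,0.7],"rotation":[0,0,-0.27]},{"grip":0,"delta_pos":[-0.9,0.3,1],"rotation":[0,0,-0.36]},{"grip":0,"delta_pos":[-0.9,0.3,1],"rotation":[0,0,-0.45]}]'|sed -n 2,3p
cat > m.py <<'E'
from h import *
b=snap("top")
hsv=cv2.cvtColor(b["color"],cv2.COLOR_RGB2HSV)
m=((hsv[...,2]>130)&(hsv[...,1]<50)).astype(np.uint8)
n,l,st,c=cv2.connectedComponentsWithStats(m)
for i in range(1,n):
    if st[i,4]>60 and c[i][1]>210 and c[i][0]<300:
        r=cv2.minAreaRect(np.argwhere(l==i)[:,::-1].astype(np.float32))
        q=np.array([plane(b,p,.018) for p in cv2.boxPoints(r)])
        e=q[1]-q[0];f=q[2]-q[1];L=max(e,f,key=np.linalg.norm)
        print(c[i].round(1),st[i,4],plane(b,r[0],.018).round(4),np.linalg.norm(e).round(3),np.linalg.norm(f).round(3),"long axis deg",np.degrees(np.arctan2(L[1],L[0])).round(1))
E
python3 m.py; python3 -c "
from h import *
goto([.40,.326,.15],[180,0,-49])"
```

```text
tool_pos: [0.5383, 0.0122, 0.405]
tool_pos: [0.5033, 0.1041, 0.4048]
tool_pos: [0.4683, 0.1961, 0.4044]
tool_pos: [0.443, 0.2825, 0.3002]
orientation: [179.5, -0.1, -52.2]
[233.4 234.6] 414 [0.4468 0.0864 0.018 ] 0.06 0.129 long axis deg -137.0
[154.6 254.3] 96 [0.3691 0.3605 0.018 ] 0.034 0.056 long axis deg -140.0
[201.  260.6] 101 [0.3521 0.2    0.018 ] 0.036 0.039 long axis deg -177.4
dpos [-0.612  0.07   1.524] rot [ 0.003 -0.001 -0.03 ]
```

```bash
python3 -m creep '[{"grip":0,"delta_pos":[-0.3,0.03,0.3],"rotation":[0,0,-0.03]},{"grip":0,"delta_pos":[-0.6,0.06,0.7],"rotation":[0,0,-0.03]},{"grip":0,"delta_pos":[-0.6,0.06,1],"rotation":[0,0,-0.03]},{"grip":0,"delta_pos":[-0.6,0.06,1],"rotation":[0,0,-0.03]}]'|sed -n 2,2p
python3 -m creep '[{"grip":0,"delta_pos":[0,0,0.4],"rotation":[0,0,0]},{"grip":0,"delta_pos":[0,0,0.8],"rotation":[0,0,0]},{"grip":0,"delta_pos":[0,0,1],"rotation":[0,0,0]},{"grip":0,"delta_pos":[0,0,1],"rotation":[0,0,0]}]'|sed -n 2,3p
python3 - <<'E'
from h import *
a=snap("side")
cv2.imwrite("pics/f1.png",crop(a,80,160,240,280,4))
goto([.40,.326,.027],[180,0,-49])
E
```

```text
tool_pos: [0.4017, 0.3264, 0.2017]
tool_pos: [0.4033, 0.3272, 0.1043]
orientation: [179.8, -0.1, -50.0]
dpos [-0.008  0.044  0.79 ] rot [ 0.    -0.001 -0.01 ]
```

View pics/f1.png

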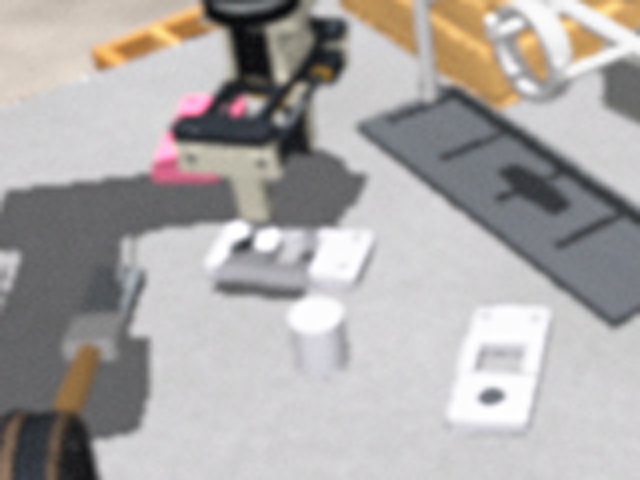

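The gripper is centred over the left link, with its finger at (255,200) and the link at (290,255). The pink plate is well clear, behind it at (205,140). I'll descend and grip.

```bash
python3 -m creep '[{"grip":0,"delta_pos":[0,0.04,0.3],"rotation":[0,0,0]},{"grip":0,"delta_pos":[0,0.04,0.55],"rotation":[0,0,0]},{"grip":0,"delta_pos":[0,0.04,0.72],"rotation":[0,0,0]},{"grip":0,"delta_pos":[0,0.04,0.77],"rotation":[0,0,0]},{"grip":0,"delta_pos":[0,0.04,0.77],"rotation":[0,0,0]}]'|sed -n 2,4p
python3 -m creep '[{"grip":1,"delta_pos":[0,0,0],"rotation":[0,0,0]},{"grip":1,"delta_pos":[0,0,0],"rotation":[0,0,0]},{"grip":1,"delta_pos":[0,0,0],"rotation":[0,0,0]},{"grip":1,"delta_pos":[0,0,0],"rotation":[0,0,0]},{"grip":1,"delta_pos":[0,0,0],"rotation":[0,0,0]}]'|sed -n 2,6p
python3 -m creep '[{"grip":1,"delta_pos":[0,0,0],"rotation":[0,0,0]},{"grip":1,"delta_pos":[0,0,0],"rotation":[0,0,0]},{"grip":1,"delta_pos":[0,0,0],"rotation":[0,0,0]}]'|sed -n 2,6p
```

```text
tool_pos: [0.4007, 0.327, 0.0296]
orientation: [-179.9, 0.0, -49.8]
force: [0.4, 0.8, -0.2]
tool_pos: [0.3996, 0.3261, 0.0288]
orientation: [180.0, -0.0, -49.8]
force: [-2.8, -1.2, 7.1]
opening: 0.0595
gripper_force: 30.0
tool_pos: [0.3996, 0.3261, 0.0288]
orientation: [180.0, -0.0, -49.8]
force: [-1.6, -1.3, 7.0]
opening: 0.06
gripper_force: 30.0
```

```bash
python3 -m creep '[{"grip":1,"delta_pos":[0,0,-0.2],"rotation":[0,0,0]},{"grip":1,"delta_pos":[0,0,-0.6],"rotation":[0,0,0]},{"grip":1,"delta_pos":[0,0,-1],"rotation":[0,0,0]},{"grip":1,"delta_pos":[0,0,-1],"rotation":[0,0,0]}]'|sed -n 2,6p
python3 -m creep '[{"grip":1,"delta_pos":[0,0,-0.3],"rotation":[0,0,-0.09]},{"grip":1,"delta_pos":[0,0,-0.6],"rotation":[0,0,-0.18]},{"grip":1,"delta_pos":[0,0,-1],"rotation":[0,0,-0.27]},{"grip":1,"delta_pos":[0,0,-1],"rotation":[0,0,-0.36]},{"grip":1,"delta_pos":[0,0,-1],"rotation":[0,0,-0.45]}]'|sed -n 2,2p
python3 -m creep '[{"grip":1,"delta_pos":[0,0,-0.3],"rotation":[0,0,-0.07]},{"grip":1,"delta_pos":[0,0,-0.7],"rotation":[0,0,-0.07]},{"grip":1,"delta_pos":[0,0,-0.9],"rotation":[0,0,-0.07]},{"grip":1,"delta_pos":[0,0,-0.9],"rotation":[0,0,-0.07]}]'|sed -n 2,6p
python3 -c "
from h import *
goto([.5615,-.174,.32],[180,0,-3])"; python3 m.py
```

```text
tool_pos: [0.4016, 0.3289, 0.1335]
orientation: [-179.5, 0.1, -49.7]
force: [0.1, 0.5, -1.9]
opening: 0.0598
gripper_force: 30.0
tool_pos: [0.3996, 0.3265, 0.229]
tool_pos: [0.4004, 0.3272, 0.3209]
orientation: [-179.8, -0.1, -3.0]
force: [-0.7, 0.6, -1.7]
opening: 0.0594
gripper_force: 30.0
dpos [ 1.869  4.921 -0.006] rot [-0.003 -0.002  0.   ]
[233.4 234.6] 411 [0.4468 0.0864 0.018 ] 0.061 0.128 long axis deg -136.5
[150.8 224.7] 102 [0.4717 0.3904 0.018 ] 0.058 0.033 long axis deg -88.4
[201.  260.5] 99 [0.3521 0.2    0.018 ] 0.036 0.039 long axis deg -177.4
[144.9 261.8] 111 [0.343  0.4015 0.018 ] 0.068 0.025 long axis deg -88.4
```

```bash
python3 -m creep '[{"grip":1,"delta_pos":[0.18,0.47,0],"rotation":[0,0,0]},{"grip":1,"delta_pos":[0.37,0.98,0],"rotation":[0,0,0]},{"grip":1,"delta_pos":[0.37,0.98,0],"rotation":[0,0,0]}]'|sed -n 2,2p
python3 -m creep '[{"grip":1,"delta_pos":[0.18,0.47,0],"rotation":[0,0,0]},{"grip":1,"delta_pos":[0.37,0.98,0],"rotation":[0,0,0]},{"grip":1,"delta_pos":[0.37,0.98,0],"rotation":[0,0,0]}]'|sed -n 2,2p
python3 -m creep '[{"grip":1,"delta_pos":[0.18,0.47,0],"rotation":[0,0,0]},{"grip":1,"delta_pos":[0.37,0.98,0],"rotation":[0,0,0]},{"grip":1,"delta_pos":[0.37,0.98,0],"rotation":[0,0,0]}]'|sed -n 2,2p
python3 -m creep '[{"grip":1,"delta_pos":[0.18,0.47,0],"rotation":[0,0,0]},{"grip":1,"delta_pos":[0.37,0.98,0],"rotation":[0,0,0]},{"grip":1,"delta_pos":[0.37,0.98,0],"rotation":[0,0,0]}]'|sed -n 2,2p
python3 -m creep '[{"grip":1,"delta_pos":[0.18,0.47,0],"rotation":[0,-0.09,0]},{"grip":1,"delta_pos":[0.37,0.98,0],"rotation":[0,-0.18,0]},{"grip":1,"delta_pos":[0.37,0.98,0],"rotation":[0,-0.27,0]},{"grip":1,"delta_pos":[0.37,0.98,0],"rotation":[0,-0.28,0]},{"grip":1,"delta_pos":[0.37,0.98,0],"rotation":[0,-0.28,0]}]'
python3 - <<'E'
from h import *
a=snap("side")
cv2.imwrite("pics/f2.png",crop(a,240,110,420,310,3))
goto([.5615,-.174,.205])
E
```

```text
tool_pos: [0.4311, 0.2222, 0.3164]
tool_pos: [0.4631, 0.1225, 0.3164]
tool_pos: [0.4952, 0.0231, 0.3163]
tool_pos: [0.5272, -0.0764, 0.3161]
clock: 39.95
tool_pos: [0.5596, -0.1721, 0.3142]
orientation: [180.0, 25.5, -3.0]
force: [-0.4, -0.4, -2.6]
opening: 0.0597
gripper_force: 30.0
dpos [0.497 0.02  0.998] rot [0. 0. 0.]
```

View pics/f2.png

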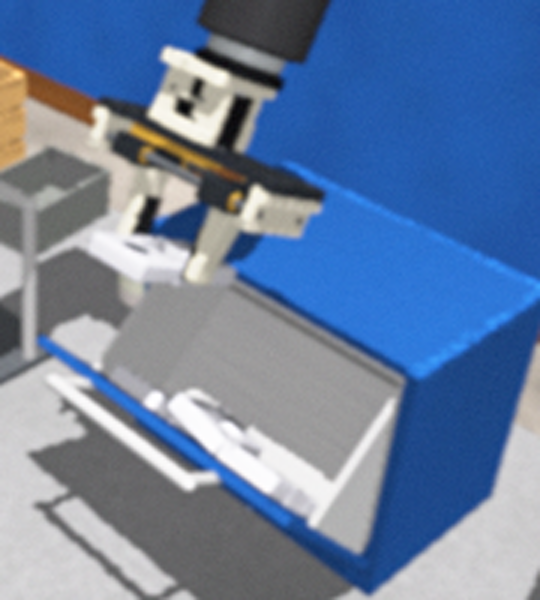

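The link is held tilted, dipping towards the cabinet at (145,255). Below it the middle link at (225,430) sits a bit proud. I'll shift towards +y, lower while watching the force, and release.

```bash
python3 -m creep '[{"grip":1,"delta_pos":[0.1,-0.23,0.2],"rotation":[0,0,0]},{"grip":1,"delta_pos":[0.25,-0.23,0.5],"rotation":[0,0,0]},{"grip":1,"delta_pos":[0.38,-0.23,0.78],"rotation":[0,0,0]},{"grip":1,"delta_pos":[0.45,-0.23,0.92],"rotation":[0,0,0]},{"grip":1,"delta_pos":[0.45,-0.23,0.92],"rotation":[0,0,0]}]'|sed -n 2,6p
python3 -m creep '[{"grip":0,"delta_pos":[0,0,0],"rotation":[0,0,0]},{"grip":0,"delta_pos":[0,0,0],"rotation":[0,0,0]},{"grip":0,"delta_pos":[0,0,0],"rotation":[0,0,0]},{"grip":0,"delta_pos":[0,0,0],"rotation":[0,0,0]},{"grip":0,"delta_pos":[0,0,0],"rotation":[0,0,0]}]'|sed -n 2,6p
python3 -m creep '[{"grip":0,"delta_pos":[-0.2,0,-0.4],"rotation":[0,0,0]},{"grip":0,"delta_pos":[-0.4,0,-0.85],"rotation":[0,0,0]},{"grip":0,"delta_pos":[-0.46,0,-1],"rotation":[0,0,0]},{"grip":0,"delta_pos":[-0.46,0,-1],"rotation":[0,0.08,0]}]'|sed -n 2,6p
python3 -m creep '[{"grip":0,"delta_pos":[0,-0.4,0],"rotation":[0,0.09,0]},{"grip":0,"delta_pos":[0,-0.9,0],"rotation":[0,0.18,0]},{"grip":0,"delta_pos":[0,-0.9,0],"rotation":[0,0.2,0]},{"grip":0,"delta_pos":[0,-0.9,0],"rotation":[0,0.2,0]}]'|sed -n 2,6p
python3 -m creep '[{"grip":0,"delta_pos":[-0.4,-0.4,0],"rotation":[0,0,0]},{"grip":0,"delta_pos":[-0.7,-0.8,0],"rotation":[0,0,0]},{"grip":0,"delta_pos":[-0.7,-0.8,0],"rotation":[0,0,0]}]'|sed -n 2,6p
python3 - <<'E'
from h import *
a=snap("side");b=snap("top")
cv2.imwrite("pics/f3.png",np.hstack([crop(a,240,150,420,310,2.5),crop(b,265,110,395,270,2.5)]))
goto([.4468,.0864,.15],[180,0,43])
E
```

```text
tool_pos: [0.5605, -0.149, 0.2158]
orientation: [-180.0, 25.2, -2.9]
force: [-0.3, -1.1, -0.9]
opening: 0.0602
gripper_force: 30.0
tool_pos: [0.5618, -0.15, 0.2164]
orientation: [180.0, 25.2, -3.0]
force: [-0.2, -0.6, 0.6]
opening: 0.0869
gripper_force: 0.0
tool_pos: [0.5646, -0.15, 0.3251]
orientation: [180.0, 18.1, -3.0]
force: [1.1, 0.6, -0.1]
opening: 0.0873
gripper_force: 0.0
tool_pos: [0.5661, -0.0589, 0.3279]
orientation: [-180.0, -0.2, -2.8]
force: [-0.1, -0.2, 0.6]
opening: 0.0879
gripper_force: 0.0
tool_pos: [0.4999, 0.0252, 0.3263]
orientation: [-180.0, 0.1, -2.9]
force: [0.3, -1.1, -0.1]
opening: 0.0877
gripper_force: 0.0
dpos [-0.577 -0.597  1.763] rot [ 0.     0.001 -0.51 ]
```

View pics/f3.png

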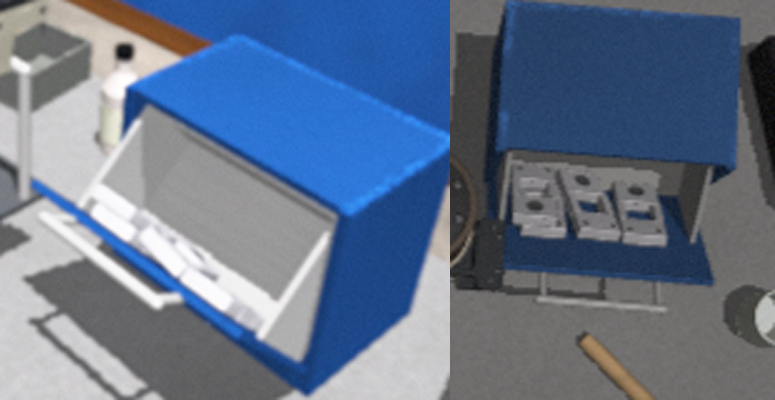

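Four links are in the trough, the fourth lying on the first at about (540,205) in the right crop. Now the last bench link.

```bash
python3 -m creep '[{"grip":0,"delta_pos":[-0.2,-0.2,0.2],"rotation":[0,0,-0.09]},{"grip":0,"delta_pos":[-0.4,-0.4,0.4],"rotation":[0,0,-0.18]},{"grip":0,"delta_pos":[-0.58,-0.6,0.6],"rotation":[0,0,-0.27]},{"grip":0,"delta_pos":[-0.58,-0.6,0.8],"rotation":[0,0,-0.36]},{"grip":0,"delta_pos":[-0.58,-0.6,1],"rotation":[0,0,-0.45]}]'|sed -n 2,2p
python3 -m creep '[{"grip":0,"delta_pos":[0,0,0.4],"rotation":[0,0,-0.065]},{"grip":0,"delta_pos":[0,0,0.8],"rotation":[0,0,-0.065]},{"grip":0,"delta_pos":[0,0,1],"rotation":[0,0,-0.065]},{"grip":0,"delta_pos":[0,0,1],"rotation":[0,0,-0.065]}]'|sed -n 2,3p
python3 m.py
python3 - <<'E'
from h import *
a=snap("side")
cv2.imwrite("pics/e1.png",crop(a,120,160,280,280,4))
goto([.4468,.0864,.027],[180,0,43.5])
E
```

```text
tool_pos: [0.4475, 0.086, 0.2252]
tool_pos: [0.4459, 0.0843, 0.1229]
orientation: [-179.9, 0.4, 43.2]
[252.6 240.1] 186 [0.43   0.0179 0.018 ] 0.059 0.048 long axis deg -43.5
dpos [-0.001 -0.012  0.991] rot [ 0.     0.001 -0.002]
```

View pics/e1.png

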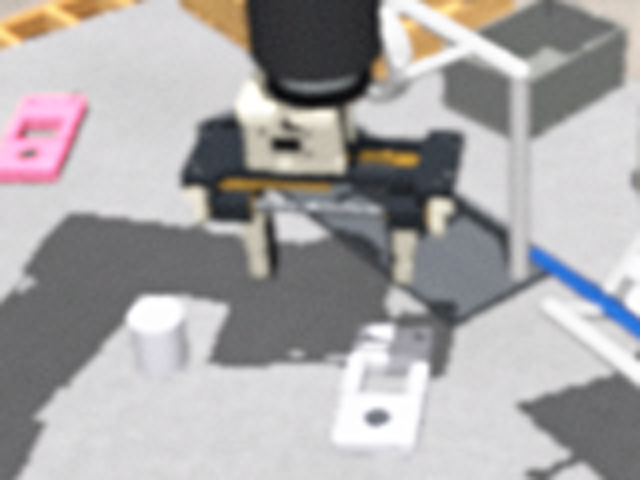

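The bench link has been knocked aside: it now shows at crop (380,385), off the gripper's centre line. I'll back off and measure it again.

```bash
python3 -m creep '[{"grip":0,"delta_pos":[0.3,-0.35,-0.3],"rotation":[0,0,0]},{"grip":0,"delta_pos":[0.6,-0.7,-0.3],"rotation":[0,0,0]},{"grip":0,"delta_pos":[0.9,-0.98,-0.3],"rotation":[0,0,0]},{"grip":0,"delta_pos":[0.9,-0.98,-0.3],"rotation":[0,0,0]}]'|sed -n 2,2p
python3 -m creep '[{"grip":0,"delta_pos":[0.3,-0.35,0],"rotation":[0,0,0]},{"grip":0,"delta_pos":[0.3,-0.35,0],"rotation":[0,0,0]},{"grip":0,"delta_pos":[0.3,-0.35,0],"rotation":[0,0,0]}]'|sed -n 2,2p
python3 m.py
python3 - <<'E'
from h import *
a=snap("side")
g=a["color"];hsv=cv2.cvtColor(g,cv2.COLOR_RGB2HSV)
k=np.zeros(g.shape[:2],np.uint8);k[235:290,185:250]=((hsv[...,2]>175)&(hsv[...,1]<40))[235:290,185:250]
n,l,st,c=cv2.connectedComponentsWithStats(k);i=1+st[1:,4].argmax()
r=cv2.minAreaRect(np.argwhere(l==i)[:,::-1].astype(np.float32));print(r,plane(a,r[0],.014),[plane(a,p,.014)[:2].round(3) for p in cv2.boxPoints(r)])
E
```

```text
tool_pos: [0.4471, 0.2243, 0.1585]
tool_pos: [0.4434, 0.2664, 0.1573]
[245.1 231.8] 414 [0.4584 0.0448 0.018 ] 0.06 0.129 long axis deg -135.4
[201.  260.5] 99 [0.3521 0.2    0.018 ] 0.036 0.039 long axis deg -177.4
((217.0, 262.0), (54.0, 64.0), 90.0) [0.4427781  0.01900136 0.014     ] [array([0.444, 0.191]), array([0.601, 0.05 ]), array([ 0.442, -0.127]), array([ 0.31 , -0.007])]
```

```bash
python3 -c "
from h import *
goto([.4584,.0448,.15],[180,0,44.6])"
```

```text
dpos [-1.4    1.708  0.067] rot [-0.    -0.001 -0.014]
```

```bash
python3 -m creep '[{"grip":0,"delta_pos":[-0.3,0.36,0],"rotation":[0,0,-0.014]},{"grip":0,"delta_pos":[-0.6,0.72,0],"rotation":[0,0,-0.014]},{"grip":0,"delta_pos":[-0.7,0.85,0],"rotation":[0,0,-0.014]}]'|sed -n 2,2p
python3 -m creep '[{"grip":0,"delta_pos":[-0.3,0.36,0.1],"rotation":[0,0,0]},{"grip":0,"delta_pos":[-0.6,0.72,0.2],"rotation":[0,0,0]},{"grip":0,"delta_pos":[-0.69,0.83,0.3],"rotation":[0,0,0]},{"grip":0,"delta_pos":[-0.69,0.83,0.4],"rotation":[0,0,0]},{"grip":0,"delta_pos":[-0.69,0.83,0.4],"rotation":[0,0,0]}]'|sed -n 2,2p
python3 - <<'E'
from h import *
a=snap("side")
cv2.imwrite("pics/e2.png",crop(a,140,180,280,280,4))
goto([.4584,.0448,.027],[180,0,44.6])
E
```

```text
tool_pos: [0.4493, 0.1517, 0.1564]
tool_pos: [0.4588, 0.0471, 0.1154]
dpos [-0.027  0.015  0.89 ] rot [-0.  0. -0.]
```

View pics/e2.png

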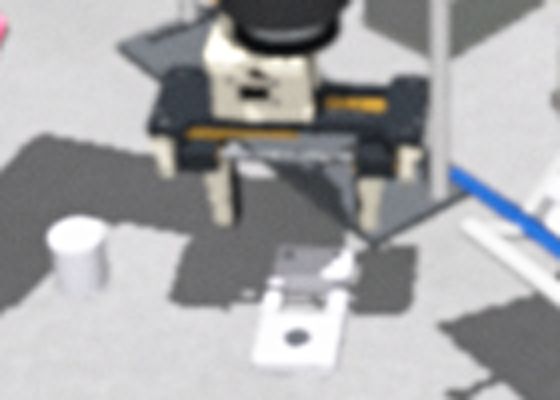

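The gripper is centred over the link at its new place, crop (300,310). That view was picture 15, one over the limit of 14, so I'll use numbers only from here.

```bash
python3 -m creep '[{"grip":0,"delta_pos":[-0.01,0,0.3],"rotation":[0,0,0]},{"grip":0,"delta_pos":[-0.01,0,0.6],"rotation":[0,0,0]},{"grip":0,"delta_pos":[-0.01,0,0.8],"rotation":[0,0,0]},{"grip":0,"delta_pos":[-0.01,0,0.87],"rotation":[0,0,0]},{"grip":0,"delta_pos":[-0.01,0,0.87],"rotation":[0,0,0]}]'|sed -n 2,4p
python3 -m creep '[{"grip":1,"delta_pos":[0,0,0],"rotation":[0,0,0]},{"grip":1,"delta_pos":[0,0,0],"rotation":[0,0,0]},{"grip":1,"delta_pos":[0,0,0],"rotation":[0,0,0]},{"grip":1,"delta_pos":[0,0,0],"rotation":[0,0,0]},{"grip":1,"delta_pos":[0,0,0],"rotation":[0,0,0]}]'|sed -n 2,6p
python3 -m creep '[{"grip":1,"delta_pos":[0,0,0],"rotation":[0,0,0]},{"grip":1,"delta_pos":[0,0,0],"rotation":[0,0,0]},{"grip":1,"delta_pos":[0,0,0],"rotation":[0,0,0]}]'|sed -n 2,6p
```

```text
tool_pos: [0.4586, 0.0479, 0.0288]
orientation: [-180.0, 0.1, 44.7]
force: [0.4, -0.1, 1.2]
tool_pos: [0.4593, 0.0476, 0.0298]
orientation: [180.0, -0.1, 44.6]
force: [0.0, -1.6, 7.7]
opening: 0.0597
gripper_force: 30.0
tool_pos: [0.4593, 0.0476, 0.0298]
orientation: [180.0, -0.1, 44.6]
force: [-0.8, -0.7, 7.3]
opening: 0.06
gripper_force: 30.0
```

```bash
python3 -m creep '[{"grip":1,"delta_pos":[0,0,-0.2],"rotation":[0,0,0]},{"grip":1,"delta_pos":[0,0,-0.6],"rotation":[0,0,0]},{"grip":1,"delta_pos":[0,0,-1],"rotation":[0,0,0]},{"grip":1,"delta_pos":[0,0,-1],"rotation":[0,0,0]}]'|sed -n 2,6p
python3 -m creep '[{"grip":1,"delta_pos":[0,0,-0.3],"rotation":[0,0,0.09]},{"grip":1,"delta_pos":[0,0,-0.6],"rotation":[0,0,0.18]},{"grip":1,"delta_pos":[0,0,-1],"rotation":[0,0,0.27]},{"grip":1,"delta_pos":[0,0,-1],"rotation":[0,0,0.36]},{"grip":1,"delta_pos":[0,0,-1],"rotation":[0,0,0.45]}]'|sed -n 2,2p
python3 -m creep '[{"grip":1,"delta_pos":[0,0,-0.3],"rotation":[0,0,0.08]},{"grip":1,"delta_pos":[0,0,-0.7],"rotation":[0,0,0.08]},{"grip":1,"delta_pos":[0,0,-0.9],"rotation":[0,0,0.08]},{"grip":1,"delta_pos":[0,0,-0.9],"rotation":[0,0,0.08]}]'|sed -n 2,6p
python3 -c "
from h import *
goto([.5555,-.289,.32],[180,0,-3])"
```

```text
tool_pos: [0.4611, 0.0485, 0.1336]
orientation: [179.8, -0.4, 44.7]
force: [1.3, 1.1, -4.0]
opening: 0.0595
gripper_force: 30.0
tool_pos: [0.4582, 0.0475, 0.229]
tool_pos: [0.4594, 0.0478, 0.3207]
orientation: [-179.9, -0.2, -3.1]
force: [1.2, 0.4, -4.9]
opening: 0.0596
gripper_force: 30.0
dpos [1.141 3.311 0.004] rot [-0.001 -0.002 -0.001]
```

```bash
python3 -m creep '[{"grip":1,"delta_pos":[0.15,0.45,0],"rotation":[0,0,0]},{"grip":1,"delta_pos":[0.29,0.83,0],"rotation":[0,0,0]},{"grip":1,"delta_pos":[0.29,0.83,0],"rotation":[0,0,0]}]'|sed -n 2,2p
python3 -m creep '[{"grip":1,"delta_pos":[0.15,0.45,0],"rotation":[0,0,0]},{"grip":1,"delta_pos":[0.29,0.83,0],"rotation":[0,0,0]},{"grip":1,"delta_pos":[0.29,0.83,0],"rotation":[0,0,0]}]'|sed -n 2,2p
python3 -m creep '[{"grip":1,"delta_pos":[0.15,0.45,0],"rotation":[0,0,0]},{"grip":1,"delta_pos":[0.29,0.83,0],"rotation":[0,0,0]},{"grip":1,"delta_pos":[0.29,0.83,0],"rotation":[0,0,0]}]'|sed -n 2,6p
python3 -m creep '[{"grip":1,"delta_pos":[0.15,0.45,0],"rotation":[0,-0.09,0]},{"grip":1,"delta_pos":[0.29,0.83,0],"rotation":[0,-0.18,0]},{"grip":1,"delta_pos":[0.29,0.83,0],"rotation":[0,-0.27,0]},{"grip":1,"delta_pos":[0.29,0.83,0],"rotation":[0,-0.28,0]},{"grip":1,"delta_pos":[0.29,0.83,0],"rotation":[0,-0.28,0]}]'
python3 -c "
from h import *
goto([.5585,-.289,.212])"
```

```text
tool_pos: [0.4826, -0.0401, 0.3161]
tool_pos: [0.5074, -0.1244, 0.3159]
tool_pos: [0.5321, -0.2085, 0.3157]
orientation: [-180.0, 0.3, -3.3]
force: [0.1, 0.7, -4.9]
opening: 0.0598
gripper_force: 30.0
clock: 48.85
tool_pos: [0.5573, -0.2894, 0.3143]
orientation: [-179.9, 25.5, -3.0]
force: [-0.7, 0.2, -4.2]
opening: 0.0596
gripper_force: 30.0
dpos [ 0.451 -0.003  0.918] rot [0. 0. 0.]
```

```bash
python3 -m creep '[{"grip":1,"delta_pos":[0.1,0,0.2],"rotation":[0,0,0]},{"grip":1,"delta_pos":[0.25,0,0.5],"rotation":[0,0,0]},{"grip":1,"delta_pos":[0.38,0,0.78],"rotation":[0,0,0]},{"grip":1,"delta_pos":[0.44,0,0.9],"rotation":[0,0,0]},{"grip":1,"delta_pos":[0.44,0,0.9],"rotation":[0,0,0]}]'|sed -n 2,6p
python3 -m creep '[{"grip":0,"delta_pos":[0,0,0],"rotation":[0,0,0]},{"grip":0,"delta_pos":[0,0,0],"rotation":[0,0,0]},{"grip":0,"delta_pos":[0,0,0],"rotation":[0,0,0]},{"grip":0,"delta_pos":[0,0,0],"rotation":[0,0,0]},{"grip":0,"delta_pos":[0,0,0],"rotation":[0,0,0]}]'|sed -n 2,6p
python3 -m creep '[{"grip":0,"delta_pos":[-0.2,0,-0.4],"rotation":[0,0,0]},{"grip":0,"delta_pos":[-0.4,0,-0.85],"rotation":[0,0,0]},{"grip":0,"delta_pos":[-0.46,0,-1],"rotation":[0,0,0]},{"grip":0,"delta_pos":[-0.46,0,-1],"rotation":[0,0.08,0]}]'|sed -n 2,6p
python3 -m creep '[{"grip":0,"delta_pos":[0,-0.4,0],"rotation":[0,0.09,0]},{"grip":0,"delta_pos":[0,-0.9,0],"rotation":[0,0.18,0]},{"grip":0,"delta_pos":[0,-0.9,0],"rotation":[0,0.2,0]},{"grip":0,"delta_pos":[0,-0.9,0],"rotation":[0,0.2,0]}]'|sed -n 2,6p
python3 -m creep '[{"grip":0,"delta_pos":[-0.4,-0.4,0],"rotation":[0,0,0.09]},{"grip":0,"delta_pos":[-0.9,-0.9,0],"rotation":[0,0,0.18]},{"grip":0,"delta_pos":[-0.9,-0.9,0],"rotation":[0,0,0.27]},{"grip":0,"delta_pos":[-0.9,-0.9,0],"rotation":[0,0,0.36]},{"grip":0,"delta_pos":[-0.9,-0.9,0],"rotation":[0,0,0.45]}]'|sed -n 2,6p
python3 -m creep '[{"grip":0,"delta_pos":[0,0,0],"rotation":[0,0,0.09]},{"grip":0,"delta_pos":[0,0,0],"rotation":[0,0,0.18]},{"grip":0,"delta_pos":[0,0,0],"rotation":[0,0,0.27]},{"grip":0,"delta_pos":[0,0,0],"rotation":[0,0,0.36]},{"grip":0,"delta_pos":[0,0,0],"rotation":[0,0,0.45]}]'|sed -n 2,6p
python3 - <<'E'
from h import *
a=snap("side");b=snap("top")
print(ctrl.get_obs()["clock"])
# links in bin: light, unsaturated blobs over the trough; bar location
hsv=cv2.cvtColor(b["color"],cv2.COLOR_RGB2HSV)
m=((hsv[...,2]>115)&(hsv[...,1]<60)).astype(np.uint8)
n,l,st,c=cv2.connectedComponentsWithStats(m)
for i in range(1,n):
    if st[i,4]>15 and 150<c[i][0]<385: print(c[i].round(1),st[i].tolist())
w=np.array([[.634-.18,-.30,.195],[.634-.18,-.14,.195]]);print("open bar exp",proj(b,w).round(1))
for r in hsv[178:240:2,285:375:3]: print(''.join('#' if v[1]<60 and v[2]>125 else '+' if v[1]<70 and v[2]>95 else 'b' if v[1]>120 else '.' for v in r))
E
```

```text
tool_pos: [0.5572, -0.2896, 0.2184]
orientation: [-180.0, 25.2, -3.0]
force: [0.0, 0.0, -3.8]
opening: 0.0595
gripper_force: 30.0
tool_pos: [0.5582, -0.2906, 0.2195]
orientation: [180.0, 25.1, -3.1]
force: [-0.1, 0.4, 0.3]
opening: 0.0868
gripper_force: 0.0
tool_pos: [0.5611, -0.2905, 0.3276]
orientation: [-180.0, 18.1, -3.0]
force: [1.3, -0.4, -2.0]
opening: 0.0873
gripper_force: 0.0
tool_pos: [0.5628, -0.1996, 0.3313]
orientation: [180.0, -0.2, -3.0]
force: [0.6, 0.2, -0.3]
opening: 0.0877
gripper_force: 0.0
tool_pos: [0.4791, -0.1058, 0.3293]
orientation: [179.9, 0.0, -43.9]
force: [0.2, 0.6, 0.4]
opening: 0.0877
gripper_force: 0.0
tool_pos: [0.4795, -0.1066, 0.3285]
orientation: [179.8, -0.0, -84.5]
force: [-0.1, 0.1, 0.0]
opening: 0.0875
gripper_force: 0.0
51.75
[241.5  50.8] [215, 18, 56, 68, 1348]
[265.5  26.9] [264, 22, 4, 10, 22]
[210.8  55.6] [208, 52, 8, 8, 23]
[204.   65.5] [199, 62, 10, 7, 34]
[194.2  72.9] [190, 68, 9, 10, 43]
[198.7  88.9] [194, 87, 11, 7, 24]
[222.8  99. ] [214, 94, 17, 9, 67]
[218.5 120.1] [213, 117, 13, 7, 26]
[238.2 129.8] [230, 122, 16, 14, 103]
[
[... 748 characters left out ...]
.......+.++b...+++
......................+.b..+++
...................++++.b.++++
...................#####b.++++
...................+###+b.++++
...................+##+.b.++++
...................+##+bb..+++
.....................+.bbbb.++
...................bbbbbbbbb++
...................bbbbbbbbb++
...................bbbbbbbbb++
...................bbbbbbbbb++
..................bbbbbbbbbb.+
.................bbbbbbbbbbbb+
.................+++..bbbbbbb+
................+++++#++++++.+
..............+++++++#++++++++
..............+++++++#++++++++
.......+...##+++++++++++++++++
...+.....+++##########++++++++
+..++++..+++++++++++###+++++++
+.........++++++++++++++++++++
..........++++++++++++++++++++
```

All five links are in the bin: no link is left on the bench and the trough blob hasn't grown past the panel edge. Next I'll align with the bar and grip it.

```bash
python3 -m creep '[{"grip":0.55,"delta_pos":[0,0,0],"rotation":[0,0,0.09]},{"grip":0.55,"delta_pos":[0,0,0],"rotation":[0,0,0.094]},{"grip":0.55,"delta_pos":[0,0,0],"rotation":[0,0,0.094]}]'|sed -n 2,3p
python3 -c "
from h import *
goto([.4555,-.214,.30],[180,0,-93])
b=snap('top')
hsv=cv2.cvtColor(b['color'],cv2.COLOR_RGB2HSV)
m=((hsv[...,2]>115)&(hsv[...,1]<60)).astype(np.uint8)
n,l,st,c=cv2.connectedComponentsWithStats(m)
for i in range(1,n):
    if st[i,4]>40 and 280<c[i][0]<385 and 220<c[i][1]<240:
        r=cv2.minAreaRect(np.argwhere(l==i)[:,::-1].astype(np.float32)); print(plane(b,r[0],.2))
"
```

```text
tool_pos: [0.4791, -0.1061, 0.3287]
orientation: [179.9, -0.0, -92.2]
dpos [1.087 0.193 0.288] rot [ 0.001 -0.     0.008]
[ 0.44948359 -0.24078273  0.2       ]
```

```bash
python3 -m creep '[{"grip":0.55,"delta_pos":[0.45,0.08,0],"rotation":[0,0,0.008]},{"grip":0.55,"delta_pos":[0.95,0.18,0],"rotation":[0,0,0.008]},{"grip":0.55,"delta_pos":[1,0.19,0.2],"rotation":[0,0,0.008]},{"grip":0.55,"delta_pos":[1,0.19,0.3],"rotation":[0,0,0.008]},{"grip":0.55,"delta_pos":[1,0.19,0.3],"rotation":[0,0,0.008]}]'|sed -n 2,6p
python3 -m creep '[{"grip":0.55,"delta_pos":[0.06,0.02,0.3],"rotation":[0,0,0]},{"grip":0.55,"delta_pos":[0.06,0.02,0.6],"rotation":[0,0,0]},{"grip":0.55,"delta_pos":[0.06,0.02,0.8],"rotation":[0,0,0]},{"grip":0.55,"delta_pos":[0.06,0.02,0.93],"rotation":[0,0,0]},{"grip":0.55,"delta_pos":[0.06,0.02,0.93],"rotation":[0,0,0]}]'|sed -n 2,6p
```

```text
tool_pos: [0.4546, -0.2047, 0.2974]
orientation: [179.8, 0.0, -93.2]
force: [0.5, -0.9, 0.6]
opening: 0.0395
gripper_force: 0.0
tool_pos: [0.4528, -0.2097, 0.2048]
orientation: [179.8, 0.0, -93.1]
force: [0.1, -0.3, 0.7]
opening: 0.0396
gripper_force: 0.0
```

```bash
python3 -m creep '[{"grip":1,"delta_pos":[0,0,0],"rotation":[0,0,0]},{"grip":1,"delta_pos":[0,0,0],"rotation":[0,0,0]},{"grip":1,"delta_pos":[0,0,0],"rotation":[0,0,0]},{"grip":1,"delta_pos":[0,0,0],"rotation":[0,0,0]},{"grip":1,"delta_pos":[0,0,0],"rotation":[0,0,0]}]'
python3 -m creep '[{"grip":1,"delta_pos":[0,0,0],"rotation":[0,0,0]},{"grip":1,"delta_pos":[0,0,0],"rotation":[0,0,0]},{"grip":1,"delta_pos":[0,0,0],"rotation":[0,0,0]}]'
python3 - <<'E'
from h import *
p=lambda t:np.array([-25*np.cos(t)-235*np.sin(t),235*np.cos(t)-25*np.sin(t)])
for t in np.arange(.75,-.01,-.075):
    d=(p(t)-p(.75))/100;print(round(t,3),"tool y,z",(-d).round(3))
E
```

```text
clock: 53.6
tool_pos: [0.4583, -0.2109, 0.2073]
orientation: [-179.4, -0.0, -93.2]
force: [16.1, -2.6, -11.2]
opening: 0.0108
gripper_force: 30.0
clock: 53.9
tool_pos: [0.4583, -0.2109, 0.2073]
orientation: [-179.4, -0.0, -93.2]
force: [16.2, -2.5, -11.3]
opening: 0.0106
gripper_force: 30.0
0.75 tool y,z [-0. -0.]
0.675 tool y,z [-0.121 -0.129]
0.6 tool y,z [-0.252 -0.249]
0.525 tool y,z [-0.391 -0.359]
0.45 tool y,z [-0.537 -0.458]
0.375 tool y,z [-0.691 -0.546]
0.3 tool y,z [-0.851 -0.622]
0.225 tool y,z [-1.017 -0.686]
0.15 tool y,z [-1.186 -0.737]
0.075 tool y,z [-1.359 -0.776]
0.0 tool y,z [-1.535 -0.801]
```

```bash
python3 -m creep '[{"grip":1,"delta_pos":[0,-0.12,-0.08],"rotation":[0,0,0]},{"grip":1,"delta_pos":[0,-0.176,-0.149],"rotation":[0,0,0]},{"grip":1,"delta_pos":[0,-0.307,-0.269],"rotation":[0,0,0]},{"grip":1,"delta_pos":[0,-0.446,-0.379],"rotation":[0,0,0]},{"grip":1,"delta_pos":[0,-0.592,-0.478],"rotation":[0,0,0]}]'
python3 -m creep '[{"grip":1,"delta_pos":[0,-0.075,-0.045],"rotation":[0,0,0]},{"grip":1,"delta_pos":[0,-0.154,-0.088],"rotation":[0,0,0]},{"grip":1,"delta_pos":[0,-0.235,-0.128],"rotation":[0,0,0]},{"grip":1,"delta_pos":[0,-0.314,-0.164],"rotation":[0,0,0]},{"grip":1,"delta_pos":[0,-0.314,-0.164],"rotation":[0,0,0]}]'
```

```text
clock: 54.4
tool_pos: [0.511, -0.2136, 0.2537]
orientation: [179.8, 0.1, -93.3]
force: [-3.3, 3.7, -3.1]
opening: 0.011
gripper_force: 30.0
clock: 54.9
tool_pos: [0.5445, -0.2156, 0.2719]
orientation: [-179.9, 0.0, -93.2]
force: [-0.5, 4.4, 4.3]
opening: 0.0112
gripper_force: 30.0
```

```bash
python3 -m creep '[{"grip":1,"delta_pos":[0,-0.083,-0.034],"rotation":[0,0,0]},{"grip":1,"delta_pos":[0,-0.166,-0.064],"rotation":[0,0,0]},{"grip":1,"delta_pos":[0,-0.25,-0.091],"rotation":[0,0,0]},{"grip":1,"delta_pos":[0,-0.335,-0.115],"rotation":[0,0,0]},{"grip":1,"delta_pos":[0,-0.42,-0.136],"rotation":[0,0,0]}]'
python3 -m creep '[{"grip":1,"delta_pos":[0,-0.088,-0.018],"rotation":[0,0,0]},{"grip":1,"delta_pos":[0,-0.176,-0.033],"rotation":[0,0,0]},{"grip":1,"delta_pos":[0,-0.264,-0.043],"rotation":[0,0,0]},{"grip":1,"delta_pos":[0,-0.28,-0.043],"rotation":[0,0,0]},{"grip":1,"delta_pos":[0,-0.28,-0.043],"rotation":[0,0,0]}]'
```

```text
clock: 55.4
tool_pos: [0.5862, -0.218, 0.2846]
orientation: [-179.9, 0.0, -93.2]
force: [-0.4, 4.7, 0.4]
opening: 0.0112
gripper_force: 30.0
clock: 55.9
tool_pos: [0.6119, -0.2196, 0.2884]
orientation: [179.8, 0.0, -93.3]
force: [-9.0, 7.6, 8.5]
opening: 0.0107
gripper_force: 30.0
```

```bash
python3 -m creep '[{"grip":1,"delta_pos":[0,-0.03,0.02],"rotation":[0,0,0]},{"grip":1,"delta_pos":[0,-0.05,0.02],"rotation":[0,0,0]},{"grip":1,"delta_pos":[0,-0.05,0.02],"rotation":[0,0,0]}]'|sed -n 2,4p
python3 -m creep '[{"grip":1,"delta_pos":[0,0.03,0],"rotation":[0,0,0]},{"grip":0,"delta_pos":[0,0.03,0],"rotation":[0,0,0]},{"grip":0,"delta_pos":[0,0.03,0],"rotation":[0,0,0]},{"grip":0,"delta_pos":[0,0.03,0],"rotation":[0,0,0]},{"grip":0,"delta_pos":[0,0.03,0],"rotation":[0,0,0]}]'|sed -n 2,6p
python3 -m creep '[{"grip":0,"delta_pos":[0,0,0],"rotation":[0,0,0]},{"grip":0,"delta_pos":[0,0,0],"rotation":[0,0,0]},{"grip":0,"delta_pos":[0,0,0],"rotation":[0,0,0]},{"grip":0,"delta_pos":[0,0,-0.3],"rotation":[0,0,0]},{"grip":0,"delta_pos":[0,0,-0.7],"rotation":[0,0,0]}]'|sed -n 2,6p
python3 -m creep '[{"grip":0,"delta_pos":[-0.5,0.4,-0.3],"rotation":[0,0,0]},{"grip":0,"delta_pos":[-0.9,0.9,-0.3],"rotation":[0,0,0]},{"grip":0,"delta_pos":[-0.9,0.9,-0.3],"rotation":[0,0,0]}]'|sed -n 2,2p
python3 -m creep '[{"grip":0,"delta_pos":[-0.5,0.4,0],"rotation":[0,0,0]},{"grip":0,"delta_pos":[-0.9,0.5,0],"rotation":[0,0,0]},{"grip":0,"delta_pos":[-0.9,0.5,0],"rotation":[0,0,0]}]'|sed -n 2,2p
python3 -m creep '[{"grip":0,"delta_pos":[-0.5,0,0],"rotation":[0,0,0]},{"grip":0,"delta_pos":[-0.9,0,0],"rotation":[0,0,0]},{"grip":0,"delta_pos":[-0.9,0,0],"rotation":[0,0,0]}]'|sed -n 1,2p
cat > c.py <<'E'
from h import *
b=snap("top");g=b["color"]
k=np.zeros(g.shape[:2],np.uint8);k[174:192,295:370]=(g.min(2)>105)[174:192,295:370]
n,l,st,c=cv2.connectedComponentsWithStats(k);i=1+st[1:,4].argmax()
r=cv2.minAreaRect(np.argwhere(l==i)[:,::-1].astype(np.float32));print("bar",st[i,4],plane(b,r[0],.279))
hsv=cv2.cvtColor(g,cv2.COLOR_RGB2HSV)
m=((hsv[...,2]>130)&(hsv[...,1]<50)).astype(np.uint8)
n,l,st,c=cv2.connectedComponentsWithStats(m)
for i in range(1,n):
    if st[i,4]>60 and c[i][1]>150: print(c[i].round(1),st[i].tolist())
E
python3 c.py
```

```text
tool_pos: [0.6122, -0.2197, 0.2882]
orientation: [179.3, 0.0, -93.3]
force: [-30.6, 13.9, 24.9]
tool_pos: [0.6159, -0.2205, 0.2858]
orientation: [-180.0, -0.0, -93.3]
force: [1.0, -0.6, 0.7]
opening: 0.0374
gripper_force: 0.0
tool_pos: [0.6146, -0.2198, 0.3545]
orientation: [179.7, 0.0, -93.3]
force: [1.8, 0.3, -0.3]
opening: 0.0778
gripper_force: 0.0
tool_pos: [0.5293, -0.1239, 0.3872]
tool_pos: [0.4843, -0.0289, 0.3872]
clock: 58.1
tool_pos: [0.4913, 0.0607, 0.3858]
bar 167 [ 0.61153515 -0.22218609  0.279     ]
[163.4 175.3] [117, 170, 95, 26, 359]
[333.2 180.2] [306, 178, 54, 6, 112]
[396.7 237.3] [387, 226, 27, 24, 192]
[201.  260.6] [196, 255, 11, 12, 101]
[369.  294.7] [359, 286, 20, 20, 139]
```

```bash
python3 -m creep '[{"grip":0,"delta_pos":[-0.4,0.3,0],"rotation":[0,0,0]},{"grip":0,"delta_pos":[-0.8,0.6,0],"rotation":[0,0,0]},{"grip":0,"delta_pos":[-0.9,0.9,0],"rotation":[0,0,0]},{"grip":0,"delta_pos":[-0.9,0.9,0],"rotation":[0,0,0]},{"grip":0,"delta_pos":[-0.9,0.9,0],"rotation":[0,0,0]}]'|sed -n 1,2p
python3 - <<'E'
from h import *
s0=cv2.imread("pics/side0.png")[:,:,::-1].astype(int);s=snap("side")["color"].astype(int)
t0=cv2.imread("pics/top0.png")[:,:,::-1].astype(int);t=snap("top")["color"].astype(int)
f=lambda A,B,x0,y0,x1,y1:np.abs(A-B)[y0:y1,x0:x1].mean().round(1)
print("side ring",f(s0,s,206,160,222,186),"bottle",f(s0,s,282,168,298,205),"mug",f(s0,s,340,338,388,384),"bin",f(s0,s,290,170,420,300))
print("top ring",f(t0,t,176,178,205,196),"bottle",f(t0,t,226,115,248,145),"mug",f(t0,t,384,224,414,252),"bin",f(t0,t,280,105,382,192))
E
python3 c.py
```

```text
clock: 58.65
tool_pos: [0.4063, 0.1521, 0.3866]
side ring 10.3 bottle 14.5 mug 7.6 bin 10.0
top ring 6.8 bottle 6.7 mug 7.4 bin 8.4
bar 167 [ 0.61153515 -0.22218609  0.279     ]
[177.9 177. ] [117, 170, 120, 26, 483]
[332.4 180.1] [306, 178, 54, 6, 105]
[396.6 237.1] [387, 226, 27, 24, 188]
[369.1 294.6] [360, 286, 19, 20, 136]
```

```bash
python3 -c "
from plant import ctrl
print(ctrl.close_job())"
```

```text
the job is handed in; nothing more can be done
None
```

The job is handed in at about 59 s: I opened the bin onto its stop, put all five links in and pushed it shut against its stop; image checks show the ring still on its hook and the bottle and mug standing, though I viewed 15 pictures, one over the limit of 14.

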